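# Turn a ground sample plate face-down in a flip-over fixture

### The job

The ground steel sample plate has to be measured on its back next, so turn it over with the turn-over fixture on the bench: seat it in the flipper's pocket, one end under the fixed lip and the other snapped down under the sprung latch, then swing the flipper over with its crank grip, steadily and without slamming, all the way to its stop so that the latch lets the plate down into the nest. Swing the empty flipper back to where it was, leaving the plate lying face-down and flat in the nest, and do not disturb the things that lie around.

Things in the scene. Friction and masses are not known exactly. Their poses are not given: they have to be found in the camera images.
- sample_plate: The ground steel plate: 46 mm wide (its x), 84 mm long (its y), 12.5 mm thick, about 0.33 kg, lying face up. Origin: centre of its underside; z points out of the face. Its two ends are alike. Grasp it across the 46 mm, at the middle of its long sides.
- turnover_fixture: Fixed turn-over fixture: base plate 258 x 112 x 10 mm with a hinge, a flipper on the loading side (-x) and a raised nest on the other (+x). Origin: on the bench under the middle of the hinge axis, which is parallel to its y, 60 mm up; z up. Two hinge posts (y = 38 to 50 and -38 to -50 mm, x within 14 mm) rise to 70 mm. Striker bolt at x = 124 mm, y = 0, 109 mm high.
- flipper (a joint): Angle of the flipper about the hinge axis (fixture y): 0 = open, lying on the loading side; 3.14 = swung over onto the nest, at its stop. A stiff hinge (friction about 0.6 N m): the flipper stays where it is left.
- latch (a joint): Angle of the sprung latch at the flipper's free end: 0 = shut. It yields by about 0.2 while the plate's end is pushed down past it, then springs back to 0. In the last 3 degrees of the swing the striker bolt pushes it open to about 0.27, which frees the plate; it shuts again as the flipper is swung back.
- pocket (a point): Centre of the pocket's floor in the flipper, 54.75 mm from the hinge axis, 28 mm above the bench with the flipper open. Its axes turn with it; open, they are parallel to the fixture's (+x to the hinge, z up). It takes the plate's length along x: 86 x 48 mm between end stops and corner guides (10 mm high, flared). The middle 50 mm of each long side is cut away for the fingers, floor included.
- lip (a point): Middle of the lower edge of the fixed lip at the pocket's hinge end, 14 mm above the floor, 38.75 mm from the pocket's centre; end wall 4 mm behind it. Lip 34 mm wide, 4 mm thick. This end of the plate goes in first, sloping down to the hinge by about 15 degrees. Beside it two cheeks (30 to 36 mm either side of the middle) rise to the hinge, from 25 mm off the pocket's centre on.
- latch_nose (a point): Middle of the latch nose's lower edge, 13 mm above the pocket's floor, 38.75 mm from its centre, at the free end; it reaches 4.5 mm over the pocket, 14 mm wide. Its inner face slopes up and back (at 45 degrees) to 19 mm above the floor; the plate's end rests on that slope until it is pressed down past it, with roughly 6 to 15 N near that end.
- crank_grip (a point): Middle of the crank grip: a black bar, 16 mm across, 60 mm long, parallel to the hinge axis, out from the flipper's side (fixture +y). It is 98 mm from the hinge axis, 58 mm above the bench with the flipper open, 62 mm when swung over. Fixed to the flipper, so it rolls between fingers that hold it from above. A lug ends 38 mm from its middle towards the flipper; its other end is free.
- nest (a point): Centre of the nest's floor (white rails), 75 mm above the bench, 53.75 mm from the hinge axis. Axes parallel to the fixture's. Guides and stops 6 mm high leave the plate 2 to 3 mm of play each way. With the flipper swung over, the pocket's floor is 17 mm above it and the freed plate drops 4 mm; the end at the lip drops only as the flipper is swung back.
- loupe: Bystander: black loupe, 35 mm across, 30 mm high, standing on the bench. Origin: centre of its underside.
- ring_gauge: Bystander: steel ring, 48 mm across, 14 mm high, lying on the bench. Origin: centre of its underside.
- turned_flange: Bystander: turned steel flange, 33 mm across, 34 mm high, standing on the bench. Origin: centre of its underside.
- micrometer: Bystander: micrometer, 42 x 126 x 18 mm, lying on the bench beside the fixture. Origin: centre of its underside.
Mind the look-alikes: they are no part of the job. Leave any turquoise look-alike of the sample_plate alone.

How it is judged:
On the way, in this order (a step that is already met when the one before it is completed fails the run):
1. the plate lies flat and fully home in the open flipper's pocket, under the lip and the shut latch (x of sample_plate in the frame of pocket between -0.003 and 0.003 m and y of sample_plate in the frame of pocket between -0.003 and 0.003 m and z of sample_plate in the frame of pocket between -0.0015 and 0.0025 m and angle between sample_plate's own z axis and vertical below 0.035 rad and value of joint each of flipper, latch below 0.06 rad), for 0.2 s.
2. the flipper is past upright with the plate still held in its pocket (x of sample_plate in the frame of pocket between -0.003 and 0.003 m and y of sample_plate in the frame of pocket between -0.003 and 0.003 m and z of sample_plate in the frame of pocket between -0.002 and 0.004 m and value of joint flipper above 1.9 rad), for 0.05 s.
3. the plate has been let down into the nest, upside down (horizontal distance between sample_plate and nest below 0.006 m and angle between sample_plate's own z axis and vertical above 3 rad and z of sample_plate in the frame of nest below 0.0155 m and value of joint flipper above 2 rad), for 0.1 s.
At the end, for the whole second after the job is handed in: The plate lies upside down and flat (within 3 degrees) on the nest's floor, its centre within 4 mm of the nest's centre along each side and its height within 1.5 mm, at rest; the flipper is back on its loading side (within 0.1 rad of open) (x of sample_plate in the frame of nest between -0.004 and 0.004 m and y of sample_plate in the frame of nest between -0.004 and 0.004 m and z of sample_plate in the frame of nest between 0.011 and 0.014 m and angle between sample_plate's own z axis and vertical above 3.09 rad and value of joint flipper below 0.1 rad and linear speed of sample_plate below 0.01 m/s); the robot touches nothing.
It fails at once if the loupe is knocked out of its place (distance of loupe from where it was at the start of the episode above 0.02 m).
It fails at once if the ring gauge is knocked out of its place (distance of ring_gauge from where it was at the start of the episode above 0.02 m).
It fails at once if the turned flange is knocked out of its place (distance of turned_flange from where it was at the start of the episode above 0.02 m).
It fails at once if the micrometer is knocked out of its place (distance of micrometer from where it was at the start of the episode above 0.02 m).
It fails at once if the flipper is slammed (faster than 4 rad/s) (velocity of joint flipper above 4 rad/s or velocity of joint flipper below -4 rad/s).
It also fails if it takes over 72 s, if anything falls off the work surface, if the arm or the gripper's body presses on something with over 40 N, if the wrist force passes 120 N, or if a joint passes its speed limit or range.

### The arm

A 6-joint arm with a two-finger parallel gripper is mounted at the origin on a cart in front of the work surface, level with it; the furniture and walls round the work are solid. World frame = base frame: x ahead of the robot, y to its left, z up, the work surface at z = 0. Lengths are in m, angles in rad, forces in N, time in s.
With the tool pointing down it reaches from about 0.35 to 0.975 m from the base axis. Payload 4.9 kg.
Tool frame: the origin (TCP) lies midway between the tips of the shut fingers; the grasp point (between the pads) lies 19 mm behind it; z points along the fingers, y is the line along which they close (so a half turn about z gives the same grasp; the last joint's range is limited). The gripper opens to 85 mm and grips with 20 to 120 N. Pads are 22 mm wide; open, the fingers measure 114 mm over their backs; the gripper's body (76 mm by 85 mm) begins 54 mm behind the grasp point. The pads swing forward as they close: fully open they stand 13 mm farther back than shut.
Start: joints at [1.165, 0.053, 1.613, -0, 1.476, -0.119], TCP at [0.177, 0.599, 0.196] pointing down, gripper open.
Joint ranges: [-3.01, 3.01], [-1.01, 2.22], [0.06, 2.58], [-1.02, 4.17], [0.09, 2.62], [-3.14, 3.14]. Speed limits (rad/s): [2.57, 2.57, 3.14, 3.14, 3.14, 3.14].

### API

Orientations are given as a unit quaternion [x, y, z, w].
In Python, from cell import get_state, eyes, bot, spotter gives the robot as it stands. The module is installed in compiled form; this text tells all that it offers.
- The arm moves only by the tool servo_tool, never from a script. Its argument "commands" is one flat list of numbers, 7 for each row, row after row: the finger opening in cm, from 0 to 8.54, then the shift along the tool's x, y, z in cm, then the turn, a rotation vector about the tool's x, y, z in rad. In form: [claw, dx, dy, dz, rx, ry, rz, claw, dx, dy, dz, rx, ry, rz, ...]. A call has 1 to 5 rows; each row is the pose to reach, as a shift and turn from the pose commanded when the call began, along the tool's axes at that moment; what a row does not reach only later rows make up. A row lasts 1/10 s, in which the tool goes at most 50 mm and 8.59 degrees, less where a joint would pass 70% of its speed; a pose out of reach is approached as far as the arm can. A call with a gripper value outside its range is refused whole. The fingers move at their own pace and stop on an object; the grip force is fixed at half the most. Time passes only in rows, so rows that repeat a pose let the fingers close. It gives the time, the measured TCP pose, the force, the opening and the grip force at its end, in the units of the state.
- get_state(): the state, without advancing time (a new reading comes with each control period).
- eyes.snapshot(name): name is "scene" or "top"; returns (picture, depth): 400x640x3 uint8, red, green, blue; 400x640 float32, m along the optical axis (not along the pixel's ray), 0 where there is no reading.
- eyes.camera_model(name): a dict with "fx", "fy", "cx", "cy" (pixels), "dist" ([k1, k2, p1, p2, k3] as OpenCV has them; the pictures are not rectified), "position" and "rotation" of the camera in the world. Camera axes: x right, y down, z forward; pixel columns grow to the right and rows downward; lengths in m; the calibration is good to about 2 mm. A picture is of the moment at which its call begins. camera_model takes no time and is no camera call.
- bot.hand_in(): hands the job in; it is judged then, once.
Trained networks look in the newest picture that a camera, given by its name, has taken for a name from the list of things; names that differ only in an ending like _2 or _b are one class to them, and where a whole thing is asked for, a point or a joint stands for the part that bears it (a point fixed in the world has none). Each returns a list of dicts, best first, with "p" (0 to 1); they miss things now and then, are a little off and sometimes report something else, mostly with a low value. They report only what shows in the picture. A call takes as long as a camera call. They do not tell look-alikes from the thing itself.
- spotter.silhouettes(camera, thing): "mask" (400x640 bool, what is visible of it) and "bbox" ([left, top, width, height] in pixels, round what is visible of it).
- spotter.landmark_of(camera, thing): "xy" ([column, row] in pixels: a listed point, or the origin of a listed thing).
The state is a dict: "t": time; "joint_positions": joint angles; "dq": joint speeds; "tau": joint torques, N m; "position": TCP position; "eef_rot": TCP orientation; "force": force on the tool from outside, world axes, zero at the start; "torque": the same for the moment, N m; "opening": finger opening in m; "grip_force": force on a finger pad.
Only numpy, scipy, OpenCV 4.12 (cv2) and the standard library are available. Lean on these libraries where they do the work, as an engineer would, in place of code of your own. Each camera call takes 0.05 s, during which the arm holds its last target. There are 200 camera calls.

## Working session

There is one attempt and no reset: what is moved stays moved. The work goes in short steps, Python scripts to look and compute and a tool call to move; the robot and the scene stay as the last step left them, time stands still between calls to the robot, and variables do not carry over. Pictures are saved under pics/ and viewed, at most 10 in all, crops included, and the job is handed in when it is done.

Besides the shell and the picture viewer there is one more tool, called after ">>>" by a JSON object that holds its "name" and its "arguments". servo_tool: Moves the arm, as the interface text tells. Its arguments: {"type":"object","properties":{"commands":{"type":"array"}},"required":["commands"]}

```bash
mkdir -p pics; cat > h.py <<'E'
import numpy as np, cv2
from cell import get_state, eyes, bot, spotter
from scipy.spatial.transform import Rotation as R
def rot(m):
    r=np.array(m['rotation'],float)
    return r if r.shape==(3,3) else R.from_quat(r).as_matrix()
def rays(cam,uv):
    m=eyes.camera_model(cam);K=np.array([[m['fx'],0,m['cx']],[0,m['fy'],m['cy']],[0,0,1.]])
    p=cv2.undistortPoints(np.array(uv,float).reshape(-1,1,2),K,np.array(m['dist'],float)).reshape(-1,2)
    return np.array(m['position']),np.c_[p,np.ones(len(p))]@rot(m).T
def at_z(cam,uv,z):
    o,d=rays(cam,uv); return o+d*((z-o[2])/d[:,2])[:,None]
def at_depth(cam,uv,dep):
    o,d=rays(cam,uv); return o+d*np.array(dep).reshape(-1,1)
def save(n,im,s=1):
    cv2.imwrite('pics/'+n,cv2.resize(im[:,:,::-1],None,fx=s,fy=s,interpolation=cv2.INTER_CUBIC))
E
python3 - <<'E'
from h import *
for c in('scene','top'):
    im,d=eyes.snapshot(c); save(c+'0.png',im); np.savez(c+'0.npz',im=im,d=d)
    m=eyes.camera_model(c); print(c,m['position'],rot(m).round(3).tolist(),m['fx'])
    for t in['sample_plate','turnover_fixture','loupe','ring_gauge','turned_flange','micrometer','pocket','lip','latch_nose','crank_grip','nest']:
        print(t,[(np.round(x['xy']).tolist(),round(x['p'],2)) for x in spotter.landmark_of(c,t)][:4])
print(get_state())
E
```

```text
scene [-0.07836522 -1.03764313  0.8022048 ] [[0.884, -0.244, 0.398], [-0.467, -0.47, 0.749], [0.005, -0.848, -0.53]] 430.8759700565444
sample_plate [([324.0, 247.0], 0.82), ([430.0, 309.0], 0.69)]
turnover_fixture [([291.0, 183.0], 0.65)]
loupe []
ring_gauge [([286.0, 213.0], 0.46)]
turned_flange [([331.0, 276.0], 0.48)]
micrometer [([260.0, 177.0], 0.65), ([288.0, 175.0], 0.16)]
pocket [([289.0, 184.0], 0.73)]
lip [([287.0, 177.0], 0.97)]
latch_nose [([286.0, 186.0], 0.59)]
crank_grip [([261.0, 184.0], 0.56)]
nest [([291.0, 162.0], 0.93)]
top [ 0.20142664 -0.01336127  1.27060041] [[-0.019, -0.978, 0.207], [-1.0, 0.019, -0.003], [-0.001, -0.207, -0.978]] 404.18157630705457
sample_plate [([450.0, 172.0], 0.78), ([351.0, 216.0], 0.57)]
turnover_fixture [([222.0, 198.0], 0.62)]
loupe [([290.0, 233.0], 0.46)]
ring_gauge [([276.0, 227.0], 0.77)]
turned_flange [([391.0, 229.0], 0.49)]
micrometer [([185.0, 214.0], 0.73)]
pocket [([235.0, 203.0], 0.84)]
lip [([227.0, 229.0], 0.65), ([224.0, 195.0], 0.57)]
latch_nose [([243.0, 210.0], 0.62)]
crank_grip [([227.0, 228.0], 0.67), ([183.0, 217.0], 0.16)]
nest [([204.0, 181.0], 0.85)]
{'t': 1.2, 'joint_positions': array([ 1.16500543e+00,  5.26954235e-02,  1.61287831e+00, -1.18812220e-05,
        1.47596370e+00, -1.18992320e-01]), 'dq': array([-1.54559385e-04, -1.03376192e-03,  3.95885145e-04,  3.33247619e-05,
       -1.36543627e-03,  1.82999428e-03]), 'tau': array([-5.20708054e-04, -3.93678296e+01, -3.70463526e+01, -7.48201774e-05,
        4.61591080e-04, -1.20823842e-05]), 'position': array([0.17680134, 0.59947392, 0.19551939]), 'eef_rot': array([1.42907773e-01, 9.89736009e-01, 2.51300015e-05, 1.28730448e-05]), 'force': array([ 0.05563823, -0.52100359, -0.17161509]), 'torque': array([-0.00786208,  0.00539188, -0.06500944]), 'grip_force': 0.0, 'opening': 0.08527781038049362}
```

View pics/top0.png

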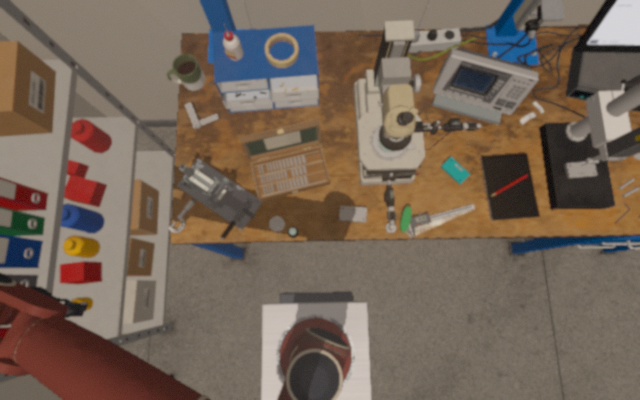

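```bash
python3 - <<'E'
from h import *
a=np.load('scene0.npz')['im'];b=np.load('top0.npz')['im']
x=cv2.resize(a[130:330,230:470],(800,560),interpolation=cv2.INTER_CUBIC) if 0 else cv2.resize(a[130:330,230:470],(600,500),interpolation=cv2.INTER_CUBIC)
save('scene0c.png',x)
y=cv2.resize(b[150:250,160:300],(784,560),interpolation=cv2.INTER_CUBIC); save('top0c.png',y)
E
```

```text
(no output)
```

View pics/scene0c.png

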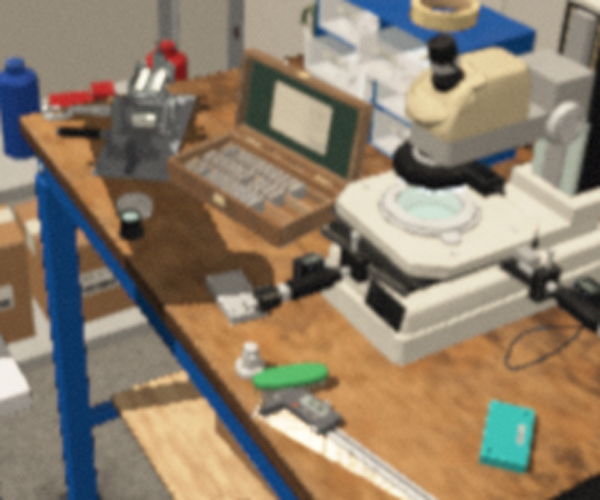

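View pics/top0c.png

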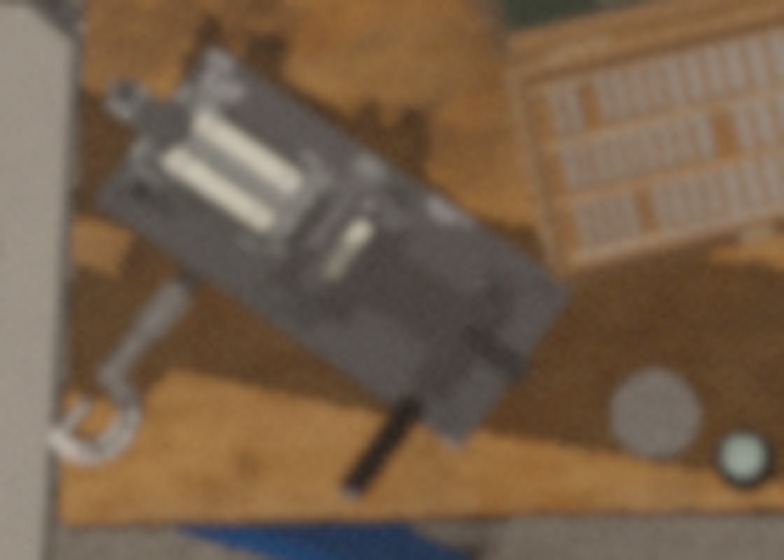

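Top picture: the grey steel plate is at about (351,214), and the turquoise block at (455,170) is a look-alike. The grey plate beside the microscope is my choice. The fixture is at about (222,198), nest to the upper left and flipper to the lower right. The crank grip is at (228,229), the latch at about (248,211), the ring gauge at (276,224), the loupe at (292,231), the flange at (391,229) and the micrometer at (183,214).

```bash
python3 - <<'E'
from h import *
from scipy.optimize import least_squares
P={'turnover_fixture':(0,0,0),'pocket':(-54.75,0,28),'lip':(-16,0,42),'latch_nose':(-93.5,0,41),'nest':(53.75,0,75)}
obs=[]
for c in('scene','top'):
    im=np.load(c+'0.npz')['im']; eyes.snapshot(c)
    for t in list(P)+['crank_grip']:
        for _ in range(1):
            for x in spotter.landmark_of(c,t):
                z=(P[t][2] if t in P else 58)/1000
                w=at_z(c,[x['xy']],z)[0]; obs.append((c,t,x['p'],w)); print(c,t,np.round(x['xy'],1),round(x['p'],2),w.round(4))
    for s in spotter.silhouettes(c,'sample_plate')+spotter.silhouettes(c,'turnover_fixture')[:1]:
        m=s['mask']; d=np.load(c+'0.npz')['d']; print(c,s['bbox'],s['p'],m.sum())
        cnt=max(cv2.findContours(m.astype(np.uint8),0,1)[0],key=cv2.contourArea).reshape(-1,2)
        (u,v)=np.nonzero(m)[1],np.nonzero(m)[0]; w=at_depth(c,np.c_[u,v],d[v,u]); print(' depth pts z median',np.median(w,0).round(4),np.percentile(w[:,2],[5,95]))
        z=.0125 if m.sum()<1500 and s['bbox'][2]<50 and 'x' else .01
        W=at_z(c,cnt,z)[:,:2]; r=cv2.minAreaRect((W*1000).astype(np.float32)); print(' rect',r)
o=[q for q in obs if q[1] in P and q[2]>.5]
def f(p):
    c,s=np.cos(p[2]),np.sin(p[2]); r=[]
    for cam,t,pp,w in o:
        l=np.array(P[t])/1000; r+= [p[0]+c*l[0]-s*l[1]-w[0],p[1]+s*l[0]+c*l[1]-w[1]]
    return np.array(r)
S=least_squares(f,[.5,.3,1.05],loss='soft_l1',f_scale=.003); print(S.x,(f(S.x).reshape(-1,2)*1000).round(1).tolist())
E
```

```text
scene turnover_fixture [287.8 183.6] 0.76 [0.4957 0.3027 0.    ]
scene turnover_fixture [290.6 161.3] 0.71 [0.5864 0.4754 0.    ]
scene pocket [287.1 187.4] 0.6 [0.4615 0.2309 0.028 ]
scene lip [287.8 175.3] 0.69 [0.4922 0.2917 0.042 ]
scene latch_nose [283.9 186.6] 0.57 [0.4446 0.2202 0.041 ]
scene nest [288.5 158.9] 0.56 [0.5259 0.357  0.075 ]
scene crank_grip [258.8 182.7] 0.91 [0.3647 0.2596 0.058 ]
scene [314.1, 236.8, 22.9, 22.6] 0.7 271
 depth pts z median [ 0.414  -0.1316  0.0136] [0.00530799 0.08432327]
 rect ((420.38055419921875, -130.87010192871094), (93.66926574707031, 51.236141204833984), 79.58541107177734)
scene [419.4, 291.2, 25.9, 30.7] 0.62 487
 depth pts z median [ 0.5525 -0.4695  0.0132] [0.00510043 0.01550668]
 rect ((555.2586059570312, -466.8125), (96.48330688476562, 46.542335510253906), 42.18846893310547)
scene [253.8, 147.9, 53.3, 57.0] 0.64 1308
 depth pts z median [0.4834 0.2715 0.0318] [0.00798479 0.07738561]
 rect ((513.9093627929688, 384.127197265625), (438.6883544921875, 188.5094757080078), 53.368614196777344)
top pocket [235.8 199.9] 0.85 [0.4691 0.241  
[... 415 characters left out ...]
.26377868652344), (78.96342468261719, 48.00357437133789), 88.21290588378906)
top [442.4, 156.2, 23.3, 27.3] 0.6 367
 depth pts z median [ 0.5564 -0.4579  0.0126] [0.00600184 0.01730672]
 rect ((555.8153686523438, -458.1087646484375), (81.95468139648438, 47.959285736083984), 40.65899658203125)
top [179.7, 158.1, 83.9, 78.9] 0.94 3053
 depth pts z median [0.4899 0.29   0.0187] [0.00570159 0.07672625]
 rect ((503.58160400390625, 304.33245849609375), (293.8886413574219, 167.25204467773438), 40.24909591674805)
[0.49500402 0.28984891 1.00406937] [[-0.7, -12.9], [-91.4, -185.6], [4.1, 12.8], [-5.8, -15.3], [0.2, -9.3], [-2.0, -21.8], [-3.5, 2.6], [-0.5, 1.1], [96.3, 158.4], [3.8, 8.1], [7.7, 14.2]]
```

```bash
cat > fit.py <<'E'
from h import *
from scipy.optimize import least_squares
from scipy.ndimage import map_coordinates, gaussian_filter
def proj(c,W):
    m=eyes.camera_model(c);Rm=rot(m);K=np.array([[m['fx'],0,m['cx']],[0,m['fy'],m['cy']],[0,0,1.]])
    return cv2.projectPoints(np.array(W,float),cv2.Rodrigues(Rm.T)[0],-Rm.T@np.array(m['position']),K,np.array(m['dist'],float))[0].reshape(-1,2)
def tow(p,L):
    L=np.array(L,float); c,s=np.cos(p[2]),np.sin(p[2])
    return np.c_[p[0]+c*L[:,0]-s*L[:,1],p[1]+s*L[:,0]+c*L[:,1],L[:,2]]
def edge_residuals(c,img,p,edges,rng=4,n=25):
    out=[]
    for a,b in edges:
        t=np.linspace(.06,.94,n)[:,None]; uv=proj(c,tow(p,np.array(a)*(1-t)+np.array(b)*t))
        d=uv[-1]-uv[0]; nrm=np.array([-d[1],d[0]])/np.hypot(*d); s=np.arange(-rng,rng+.01,.25)
        for q in uv:
            pts=q+s[:,None]*nrm; pr=np.stack([map_coordinates(img[:,:,k],[pts[:,1],pts[:,0]],order=1) for k in range(3)],1)
            g=np.linalg.norm(np.gradient(pr,axis=0),axis=1); i=g.argmax(); out.append((s[i],g[i]))
    return np.array(out)
def fit(p0,edges_by_cam,imgs,it=12,rng=4):
    p=np.array(p0,float)
    for k in range(it):
        J=[];r=[]
        for c,E in edges_by_cam.items():
            e=edge_residuals(c,imgs[c],p,E,rng if k<4 else 2.5)
            pts0=[];
            for a,b in E:
                t=np.linspace(.06,.94,25)[:,None]; L=np.array(a)*(1-t)+np.array(b)*t
                u0=proj(c,tow(p,L)); d=u0[-1]-u0[0]; nr=np.array([-d[1],d[0]])/np.hypot(*d)
                Jc=[]
                for j,h in enumerate((1e-3,1e-3,1e-2)):
                    q=p.copy();q[j]+=h; Jc.append(((proj(c,tow(q,L))-u0)@nr)/h)
                J.append(np.array(Jc).T)
            r.append(e[:,0])
        J=np.vstack(J);r=np.concatenate(r)
        w=1/(1+(r/1.0)**2)
        dp=np.linalg.lstsq(J*w[:,None],r*w,rcond=None)[0]; p=p+dp
    return p,r
E
python3 - <<'E'
from fit import *
imgs={c:gaussian_filter(np.load(c+'0.npz')['im'].astype(float),(.6,.6,0)) for c in('top','scene')}
cr=lambda pts:(np.array(pts,float)+.5)/5.6-.5+[160,150]
print('corners',at_z('top',cr([(205,45),(573,290),(462,445),(95,205)]),.01).round(4).tolist())
print('rails',at_z('top',cr([(205,118),(293,187),(172,157),(268,225)]),.075).round(4).tolist())
print('crank ends',at_z('top',cr([(413,405),(350,488)]),.058).round(4).tolist())
X,Y,Z=.129,.056,.01
C=[(-X,-Y,Z),(X,-Y,Z),(X,Y,Z),(-X,Y,Z)]
E=[(C[i],C[(i+1)%4]) for i in range(4)]
for p0 in([.495,.29,1.0],[.49,.285,1.05]):
    p,r=fit(p0,{'top':E},imgs); print('top',p.round(4),[np.median(r[i*25:i*25+25]).round(2) for i in range(4)],[np.std(r[i*25:i*25+25]).round(2) for i in range(4)])
    p,r=fit(p0,{'scene':E},imgs); print('scene',p.round(4),[np.median(r[i*25:i*25+25]).round(2) for i in range(4)],[np.std(r[i*25:i*25+25]).round(2) for i in range(4)])
# plate
a,b=.023,.042; z=.0125; D=[(-a,-b,z),(a,-b,z),(a,b,z),(-a,b,z)]; E=[(D[i],D[(i+1)%4]) for i in range(4)]
for c in('top','scene'):
    p,r=fit([.421,-.129,0.0],{c:E},imgs,rng=3); print('plate',c,p.round(4),[np.median(r[i*25:i*25+25]).round(2) for i in range(4)],r.std().round(2))
E
```

```text
corners [[0.6161, 0.3762, 0.01], [0.4666, 0.1616, 0.01], [0.3791, 0.2229, 0.01], [0.5216, 0.4347, 0.01]]
rails [[0.553, 0.3544, 0.075], [0.5131, 0.3051, 0.075], [0.5312, 0.3713, 0.075], [0.4921, 0.3179, 0.075]]
crank ends [[0.3947, 0.2407, 0.058], [0.3504, 0.2733, 0.058]]
top [0.4954 0.2977 0.9646] [np.float64(0.25), np.float64(0.5), np.float64(0.0), np.float64(0.25)] [np.float64(1.3), np.float64(1.14), np.float64(1.08), np.float64(0.59)]
scene [0.4888 0.2864 0.9673] [np.float64(0.25), np.float64(0.75), np.float64(0.75), np.float64(0.0)] [np.float64(1.49), np.float64(1.58), np.float64(1.59), np.float64(0.58)]
top [0.4868 0.2842 0.9744] [np.float64(0.5), np.float64(-0.25), np.float64(0.0), np.float64(-2.0)] [np.float64(1.37), np.float64(1.41), np.float64(1.01), np.float64(1.93)]
scene [0.4888 0.2864 0.9662] [np.float64(0.25), np.float64(0.75), np.float64(0.75), np.float64(0.0)] [np.float64(1.49), np.float64(1.58), np.float64(1.59), np.float64(0.58)]
plate top [ 0.4218 -0.1252 -0.1245] [np.float64(0.25), np.float64(0.25), np.float64(0.25), np.float64(0.5)] 0.32
plate scene [ 0.4196 -0.1266 -0.1489] [np.float64(0.5), np.float64(-0.25), np.float64(0.5), np.float64(0.0)] 0.84
```

```bash
cat > ov.py <<'E'
from fit import *
def model(x0):
    b=lambda x0,x1,y0,y1,z:[(x0,y0,z),(x1,y0,z),(x1,y1,z),(x0,y1,z)]
    return [b(x0-.129,x0+.129,-.056,.056,.01),b(-.014,.014,.038,.05,.07),b(-.014,.014,-.05,-.038,.07),
     b(-.09775,-.01175,-.024,.024,.038),b(-.106,-.09,.048,.108,.058),b(-.016,-.012,-.017,.017,.046),b(.01075,.09675,-.024,.024,.081),b(.120,.128,-.004,.004,.109)]
def overlay(c,img,p,x0,box,s):
    u0,v0,u1,v1=box; o=cv2.resize(img[v0:v1,u0:u1],None,fx=s,fy=s,interpolation=cv2.INTER_CUBIC).copy()
    for k,q in enumerate(model(x0)):
        uv=(proj(c,tow(p,q))-[u0,v0]+.5)*s-.5
        cv2.polylines(o,[np.round(uv*8).astype(int)],True,[(255,0,0),(0,255,0),(0,255,0),(255,255,0),(0,255,255),(255,0,255),(0,128,255),(255,128,0)][k],1,cv2.LINE_AA,3)
    return o
E
python3 - <<'E'
from ov import *
A={}
for c in('top','scene'):
    A[c]=np.mean([eyes.snapshot(c)[0].astype(float) for _ in range(6)],0); np.save(c+'avg.npy',A[c])
A={c:np.clip(A[c]*1.5,0,255).astype(np.uint8) for c in A}
p=(.492,.293,.965)
a=overlay('top',A['top'],p,.005,(172,155,269,241),6.9); b=overlay('scene',A['scene'],p,.005,(250,140,312,208),8.8)
save('ovt.png',a); save('ovs.png',b); print(a.shape,b.shape)
E
```

```text
(593, 669, 3) (598, 546, 3)
```

View pics/ovt.png

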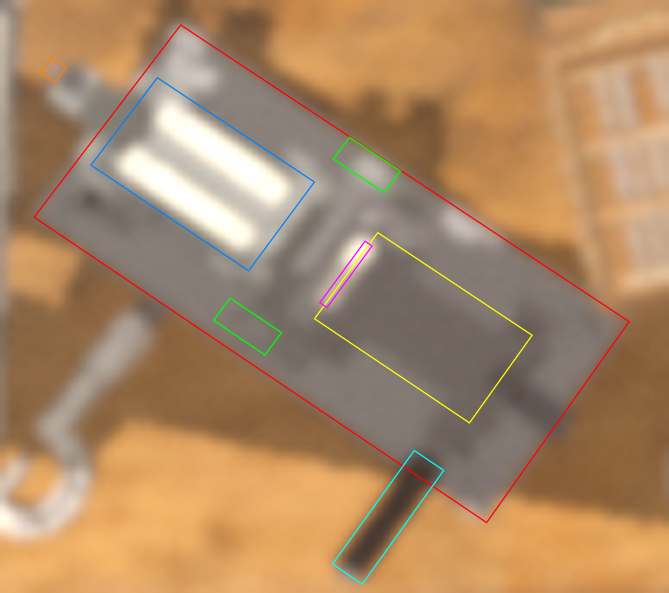

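View pics/ovs.png

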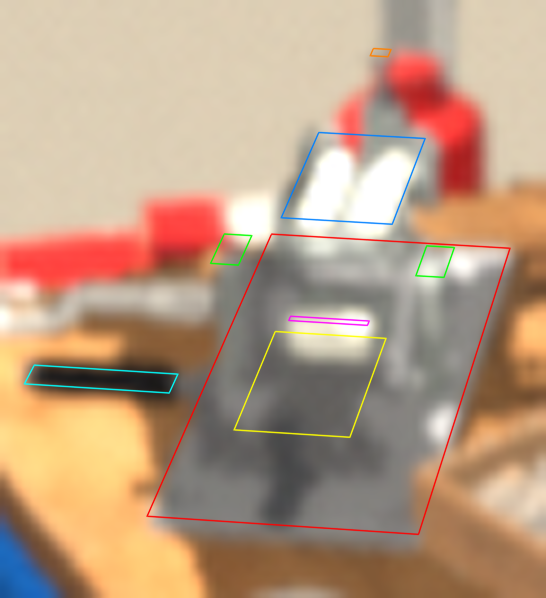

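Top overlay: the model at (0.492, 0.293, yaw 0.965) matches the base, rails, lip and crank to about 1 px. The scene overlay agrees to about 2 px. Next I check clearances.

```bash
python3 - <<'E'
from ov import *
from h import *
d=np.load('top0.npz')['d']; v,u=np.mgrid[0:400,0:640]; ok=d>0
W=at_depth('top',np.c_[u[ok],v[ok]],d[ok])
d2=np.load('scene0.npz')['d']; ok2=d2>0; W2=at_depth('scene',np.c_[u[ok2],v[ok2]],d2[ok2])
W=np.r_[W,W2]
def grid(x0,x1,y0,y1,s):
    print('cols y:',np.arange(y1,y0,-s).round(2))
    for x in np.arange(x1,x0,-s):
        row=[]
        for y in np.arange(y1,y0,-s):
            k=(abs(W[:,0]-x)<s/2)&(abs(W[:,1]-y)<s/2); row.append('%4d'%(np.percentile(W[k,2],97)*1000) if k.sum() else '   .')
        print('%.2f'%x,' '.join(row))
grid(.30,.60,-.26,.0,.02); grid(.28,.70,.12,.62,.03)
imgs={c:np.load(c+'avg.npy') for c in('top','scene')}
a,b=.023,.042; z=.0125; D=[(-a,-b,z),(a,-b,z),(a,b,z),(-a,b,z)]; E=[(D[i],D[(i+1)%4]) for i in range(4)]
for c in('top','scene'):
    p,r=fit([.421,-.127,-.13],{c:E},imgs,rng=3); print('plate',c,p.round(4),r.std().round(2))
for t,z in(('micrometer',0),('loupe',0),('ring_gauge',0),('turned_flange',0)):
    print(t,[(at_z('top',[x['xy']],z)[0].round(3).tolist(),round(x['p'],2)) for x in spotter.landmark_of('top',t)][:2])
print(at_z('top',[(183,214),(276,224),(292,231),(391,229)],0.01).round(3).tolist())
p=np.array([.421,-.127,-.13]); s=get_state(); Rt=R.from_quat(s['eef_rot']).as_matrix()
print('to plate above', (Rt.T@(np.array([.421,-.127,.196])-s['position'])*100).round(2), s['t'])
im=imgs['top'][195:240,325:410]; save('plate.png',np.clip(im*1.4,0,255).astype(np.uint8),8)
E
```

```text
cols y: [ 0.   -0.02 -0.04 -0.06 -0.08 -0.1  -0.12 -0.14 -0.16 -0.18 -0.2  -0.22
 -0.24]
0.60   22   21   36    5    4    5    4  137  137  149  295  349  354
0.58   24   21   37    5    3    4    4  136  138  143  273  281  346
0.56   22   23   37   32    5    4    5  136  138  139  144  207  211
0.54   17   10   35   37    6    3    4    4  137  137  138  137  137
0.52   35   37   36   34    4    3    2    4  104  106  106  119  133
0.50   35    5    4    3    4    3    4    3    5    5    3  108  108
0.48    3    3    3    4    3    3    4    4    3    4    5  114  113
0.46    4    4    3    4    4    4    3    4    4    3    5  118  119
0.44    4    3    5    4   14   16   17   16   16    4    4  115  114
0.42    4    4    4    4   15   16   16   17   16    8    5   93   98
0.40    4    4    4    4   11   15   15   17   16    4    3   98  100
0.38    4    4    4    4    3    5    4    4    5    4    4   87   93
0.36    4    4    4    3    4    4    4    4    4    4    4    4   24
0.34    4    3    3    2    3    3    3    2    2    3    4    4    3
0.32 -836 -843 -840 -845 -842 -
[... 1081 characters left out ...]
  3    4    4    4   65   67   13    4   17
0.37 -838 -838 -839 -838 -840 -843   11   12    2    4    4    5   69   61    4    4   14
0.34 -837 -840 -837 -837 -840 -838    1    1    2    4    3    5   67    3    3    3    4
0.31 -837 -837 -838 -839 -840 -840 -837 -841 -838 -840 -835 -841 -839 -840 -837 -839 -838
plate top [ 0.422  -0.1254 -0.1242] 0.34
plate scene [ 0.42   -0.127  -0.1446] 0.82
micrometer [([0.43, 0.413, 0.0], 0.68)]
loupe [([0.363, 0.071, 0.0], 0.46)]
ring_gauge [([0.395, 0.116, 0.0], 0.67)]
turned_flange [([0.365, -0.246, 0.0], 0.54)]
[[0.431, 0.41, 0.01], [0.393, 0.117, 0.01], [0.37, 0.066, 0.01], [0.37, -0.244, 0.01]]
to plate above [-4.397e+01 -6.277e+01 -5.000e-02] 2.9
```

View pics/plate.png

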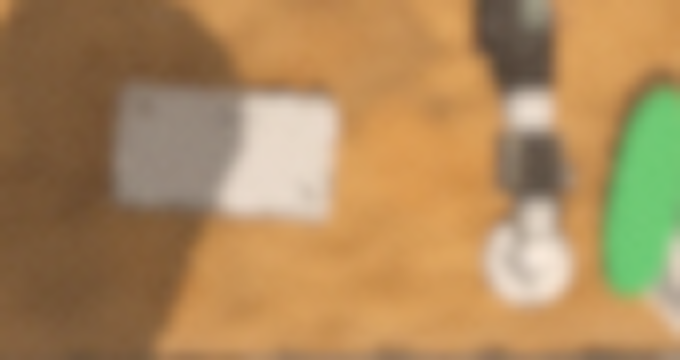

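The crop confirms the single ground-steel plate at about (352,213) px, world (0.4215, -0.126), yaw about -0.11, with the loupe, ring and flange clear of it. Moving over it.

>>> {"name": "servo_tool", "arguments": {"commands": [8.5,-14.3,-20.4,0,0,0,0,8.5,-14.3,-20.4,0,0,0,0,8.5,-14.3,-20.4,0,0,0,0,8.5,-14.3,-20.4,0,0,0,0,8.5,-14.3,-20.4,0,0,0,0]}}

```text
t: 3.4
position: [0.2564, 0.3616, 0.1955]
eef_rot: [0.143, 0.99, 0.0, 0.0]
force: [0.2, 0.9, 1.4]
opening: 0.0852
grip_force: 0.0
```

>>> {"name": "servo_tool", "arguments": {"commands": [8.5,-14.3,-20.4,0,0,0,0,8.5,-14.3,-20.4,0,0,0,0,8.5,-14.3,-20.4,0,0,0,0,8.5,-14.3,-20.4,0,0,0,0,8.5,-14.3,-20.4,0,0,0,0]}}

```text
t: 3.9
position: [0.3359, 0.1254, 0.1959]
eef_rot: [0.143, 0.99, 0.0, 0.001]
force: [1.5, -0.7, 1.1]
opening: 0.0847
grip_force: 0.0
```

>>> {"name": "servo_tool", "arguments": {"commands": [8.5,-14.3,-20.4,0,0,0,0,8.5,-14.3,-20.4,0,0,0,0,8.5,-14.3,-20.4,0,0,0,0,8.5,-14.3,-20.4,0,0,0,0,8.5,-14.3,-20.4,0,0,0,0]}}

```text
t: 4.4
position: [0.4155, -0.1113, 0.1959]
eef_rot: [0.143, 0.99, -0.0, 0.001]
force: [0.1, 0.6, 0.4]
opening: 0.0851
grip_force: 0.0
```

>>> {"name": "servo_tool", "arguments": {"commands": [8.5,0,0,0,0,0,0.7,8.5,0,0,0,0,0,0.7,8.5,0,0,0,0,0,0.7,8.5,0,0,0,0,0,0.7,8.5,0,0,0,0,0,0.7]}}

```text
t: 4.9
position: [0.4151, -0.109, 0.1956]
eef_rot: [0.476, 0.879, 0.0, 0.0]
force: [-0.1, -0.5, 0.9]
opening: 0.0851
grip_force: 0.0
```

>>> {"name": "servo_tool", "arguments": {"commands": [8.5,0,0,0,0,0,0.694,8.5,0,0,0,0,0,0.694,8.5,0,0,0,0,0,0.694,8.5,0,0,0,0,0,0.694,8.5,0,0,0,0,0,0.694]}}

```text
t: 5.4
position: [0.4151, -0.1089, 0.1956]
eef_rot: [0.747, 0.665, 0.0, 0.0]
force: [1.0, -0.6, 0.5]
opening: 0.0855
grip_force: 0.0
```

```bash
cat >> h.py <<'E'
def goto(pos,yaw=None,tilt=0.,Rw=None):
    """shift (cm) and turn (rad) from the measured pose to TCP pos with closing axis at world angle yaw"""
    s=get_state(); R0=R.from_quat(s['eef_rot'])
    if Rw is None: Rw=down(yaw)
    print('t',s['t'],'TCP',s['position'].round(4),'yaw',round(float(np.arctan2(*R0.as_matrix()[[1,0],1])),4),'F',s['force'].round(1),'open',round(s['opening'],4))
    print('shift',(R0.as_matrix().T@(np.array(pos)-s['position'])*100).round(2),'turn',(R0.inv()*Rw).as_rotvec().round(3))
def down(yaw):
    y=np.array([np.cos(yaw),np.sin(yaw),0]); z=np.array([0,0,-1.]); return R.from_matrix(np.c_[np.cross(y,z),y,z])
def tilted(yaw,axis,ang): return R.from_rotvec(np.array(axis)*ang)*down(yaw)
E
python3 -c "
from h import *
goto([.4215,-.126,.05],-.11)"
```

```text
t 5.4 TCP [ 0.4151 -0.1089  0.1956] yaw -0.1148 F [ 1.  -0.6  0.5] open 0.0855
shift [-1.62  0.82 14.56] turn [ 0.     0.    -0.005]
```

>>> {"name": "servo_tool", "arguments": {"commands": [8.5,-1.62,0.82,5,0,0,0,8.5,-1.62,0.82,10,0,0,0,8.5,-1.62,0.82,14,0,0,0,8.5,-1.62,0.82,17,0,0,0,8.5,-1.62,0.82,19.6,0,0,0]}}

```text
t: 5.9
position: [0.4205, -0.1254, -0.0026]
eef_rot: [0.745, 0.667, -0.0, -0.001]
force: [1.0, 0.5, -0.1]
opening: 0.085
grip_force: 0.0
```

>>> {"name": "servo_tool", "arguments": {"commands": [6,0,0,0,0,0,0,4,0,0,0,0,0,0,3,0,0,0,0,0,0,3,0,0,0,0,0,0,3,0,0,0,0,0,0]}}

```text
t: 6.4
position: [0.4227, -0.1265, 0.001]
eef_rot: [0.745, 0.667, 0.001, 0.001]
force: [-0.2, 0.9, -0.7]
opening: 0.03
grip_force: 0.0
```

```bash
python3 -c "
from h import *
goto([.4215,-.126,.15],-.606)"
```

```text
t 6.4 TCP [ 0.4227 -0.1265  0.001 ] yaw -0.1099 F [-0.2  0.9 -0.7] open 0.03
shift [  0.02  -0.08 -14.9 ] turn [0.003 0.    0.496]
```

```bash
python3 -c "
from h import *
im,d=eyes.snapshot('scene'); save('s1.png',im[205:305,270:400],5)
print(get_state()['opening'],get_state()['grip_force'])
for c in ('scene',):
  for x in spotter.silhouettes(c,'sample_plate'): print(x['bbox'],x['p'])"
```

```text
0.029969809769866906 0.0
[314.9, 236.5, 16.7, 21.7] 0.77
[423.4, 290.3, 19.4, 31.4] 0.75
```

View pics/s1.png

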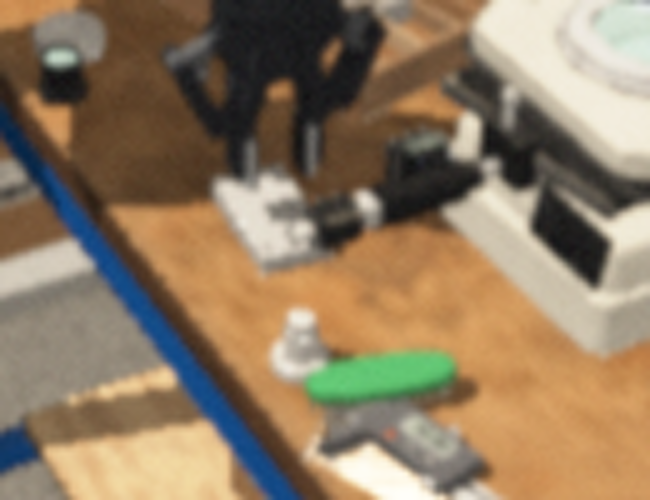

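```bash
python3 -c "
from fit import *
im,d=eyes.snapshot('scene')
print(proj('scene',[[.4227,-.1265,.001],[.4227,-.1265,.02],[.4377,-.128,.001],[.4077,-.125,.001]]).round(1).tolist())
for v in range(226,256,2):
    print(v,[ '%.0f,%.0f,%.0f'%tuple(at_depth('scene',[(u,v)],[d[v,u]])[0]*1000) for u in (314,317,319,321,323,326,329,332,335)])"
```

```text
[[324.1, 249.5], [324.1, 244.5], [328.7, 248.4], [319.5, 250.6]]
226 ['392,-120,93', '403,-117,88', '399,-138,102', '402,-145,105', '478,-16,2', '490,-15,-2', '442,-120,77', '440,-140,90', '452,-138,85']
228 ['388,-128,93', '395,-133,93', '402,-132,91', '406,-136,91', '472,-27,3', '482,-29,1', '437,-128,77', '439,-142,85', '451,-140,79']
230 ['383,-137,93', '394,-134,87', '401,-135,85', '463,-31,1', '465,-41,6', '475,-42,3', '437,-129,70', '443,-137,73', '505,-49,-2']
232 ['437,-32,2', '394,-135,80', '400,-136,79', '460,-37,-3', '464,-42,-1', '470,-51,3', '439,-126,60', '440,-143,70', '495,-66,4']
234 ['432,-42,2', '398,-128,68', '400,-136,72', '405,-138,72', '458,-54,1', '466,-59,1', '438,-129,55', '441,-141,62', '491,-74,3']
236 ['426,-53,3', '397,-130,62', '401,-135,64', '408,-134,61', '450,-68,5', '460,-69,2', '437,-130,48', '441,-141,55', '487,-80,0']
238 ['422,-62,3', '396,-131,56', '401,-134,56', '407,-136,55', '438,-91,16', '446,-95,16', '437,-130,42', '443,-137,44', '480,-92,2']
240 ['411,-83,12', '395,-134,51', '400,-136,50', '406,-136,49', '433,-100,16', '443,-101,13', '46
[... 304 characters left out ...]
-230,99']
246 ['401,-101,4', '404,-116,13', '408,-121,15', '413,-124,16', '419,-126,15', '428,-129,14', '435,-134,15', '391,-229,94', '394,-239,100']
248 ['400,-104,-1', '400,-124,13', '405,-127,14', '412,-127,10', '414,-135,15', '425,-134,11', '431,-141,13', '387,-236,93', '392,-243,97']
250 ['393,-117,3', '398,-127,8', '400,-136,13', '405,-140,15', '410,-142,14', '420,-144,12', '377,-237,91', '385,-239,89', '393,-242,88']
252 ['389,-126,3', '395,-132,5', '399,-139,8', '401,-147,13', '404,-154,17', '415,-152,12', '376,-240,87', '382,-245,89', '391,-245,85']
254 ['385,-134,3', '393,-138,2', '398,-139,2', '396,-157,14', '405,-153,9', '408,-165,16', '417,-168,15', '426,-170,13', '393,-242,75']
```

>>> {"name": "servo_tool", "arguments": {"commands": [8.5,0,0,0,0,0,0,8.5,0,0,0,0,0,0,8.5,0,0,0,0,0,0,8.5,0,0,0,0,0,0,8.5,0,0,0,0,0,0]}}

```text
t: 7.05
position: [0.4215, -0.1259, -0.0005]
eef_rot: [0.745, 0.667, -0.0, -0.0]
force: [-0.8, -0.3, -0.6]
opening: 0.0852
grip_force: 0.0
```

```bash
python3 -c "
from fit import *
im,d=eyes.snapshot('scene'); s=get_state(); print(s['position'],s['joint_positions'],s['t'])
v,u=np.nonzero(d>0); W=at_depth('scene',np.c_[u,v],d[v,u])
k=(abs(W[:,0]-.4227)<.08)&(W[:,1]>-.15)&(W[:,1]<-.12)&(W[:,2]>.022)
for x0 in np.arange(.35,.5,.01):
    q=k&(abs(W[:,0]-x0)<.005); print(round(x0,3),q.sum(),W[q,2].min().round(3) if q.any() else '')"
```

```text
[ 0.42149166 -0.12589705 -0.00053832] [-4.59720205e-01 -1.89582383e-01  2.19185858e+00 -3.92970938e-05
  1.13941913e+00 -3.49734849e-01] 7.1
0.35 68 0.097
0.36 55 0.092
0.37 76 0.051
0.38 88 0.052
0.39 274 0.103
0.4 83 0.118
0.41 50 0.11
0.42 52 0.112
0.43 59 0.112
0.44 48 0.11
0.45 66 0.109
0.46 55 0.053
0.47 79 0.05
0.48 87 0.061
0.49 45 0.093
0.5 1 0.099
```

Depth says the open tips are near z = 0.05 although the reading is about 0, so the fingers stand higher than the reading implies. I lower in small steps, watching the force.

>>> {"name": "servo_tool", "arguments": {"commands": [8.5,0,0,0.6,0,0,0,8.5,0,0,1.2,0,0,0,8.5,0,0,1.8,0,0,0,8.5,0,0,2.2,0,0,0,8.5,0,0,2.2,0,0,0]}}

```text
t: 7.6
position: [0.4207, -0.1255, -0.0236]
eef_rot: [0.745, 0.667, -0.0, -0.001]
force: [0.7, 1.6, -0.3]
opening: 0.0853
grip_force: 0.0
```

```bash
python3 -c "
from fit import *
im,d=eyes.snapshot('scene'); s=get_state(); print(s['position'],s['force'])
v,u=np.nonzero(d>0); W=at_depth('scene',np.c_[u,v],d[v,u])
k=(abs(W[:,0]-.4227)<.08)&(W[:,1]>-.15)&(W[:,1]<-.12)&(W[:,2]>.02)
for x0 in np.arange(.36,.5,.01):
    q=k&(abs(W[:,0]-x0)<.005); print(round(x0,3),q.sum(),W[q,2].min().round(3) if q.any() else '')"
```

```text
[ 0.42108941 -0.12569106 -0.02306413] [-0.06291527  0.09495193  0.03426891]
0.36 55 0.073
0.37 76 0.031
0.38 84 0.029
0.39 271 0.084
0.4 71 0.097
0.41 41 0.085
0.42 46 0.089
0.43 58 0.087
0.44 40 0.086
0.45 58 0.087
0.46 55 0.029
0.47 76 0.032
0.48 92 0.037
0.49 37 0.071
0.5 0
```

>>> {"name": "servo_tool", "arguments": {"commands": [8.5,0.05,0.05,0.8,0,0,0,8.5,0.05,0.05,1.3,0,0,0,8.5,0.05,0.05,1.6,0,0,0,8.5,0.05,0.05,1.7,0,0,0,8.5,0.05,0.05,1.7,0,0,0]}}

```text
t: 8.15
position: [0.4219, -0.1254, -0.0397]
eef_rot: [0.745, 0.667, -0.0, -0.0]
force: [-0.2, -0.8, -0.1]
opening: 0.0851
grip_force: 0.0
```

>>> {"name": "servo_tool", "arguments": {"commands": [7,0,0,0,0,0,0,6,0,0,0,0,0,0,5.4,0,0,0,0,0,0,5,0,0,0,0,0,0,4.6,0,0,0,0,0,0]}}

```text
t: 8.65
position: [0.4227, -0.1259, -0.0382]
eef_rot: [0.745, 0.667, -0.0, 0.0]
force: [-2.7, -0.2, 8.6]
opening: 0.0461
grip_force: 4.7
```

>>> {"name": "servo_tool", "arguments": {"commands": [4,0,0,0,0,0,0,4,0,0,0,0,0,0,4,0,0,0,0,0,0,4,0,0,0,0,0,0,4,0,0,0,0,0,0]}}

```text
t: 9.15
position: [0.4229, -0.126, -0.0378]
eef_rot: [0.745, 0.667, -0.0, 0.0]
force: [-2.4, 1.3, 10.9]
opening: 0.0443
grip_force: 65.3
```

>>> {"name": "servo_tool", "arguments": {"commands": [4,0,0,-2,0,0,0,4,0,0,-6,0,0,0,4,0,0,-11,0,0,0,4,0,0,-16,0,0,0,4,0,0,-16,0,0,0]}}

```text
t: 9.65
position: [0.4267, -0.1277, 0.1285]
eef_rot: [0.745, 0.667, 0.003, 0.007]
force: [1.7, -0.9, -2.8]
opening: 0.0443
grip_force: 63.3
```

```bash
python3 -c "
from fit import *
p=(.492,.293,.965)
goto(list(tow(p,[(-.06,0,.14)])[0]),-.606); goto([.44,.05,.12],-.606)
for c in ('scene',):
    im,d=eyes.snapshot(c); v,u=np.nonzero(d>0); W=at_depth(c,np.c_[u,v],d[v,u])
    k=(abs(W[:,0]-.42)<.1)&(abs(W[:,1]+.13)<.08)&(W[:,2]>.07)&(W[:,2]<.3)
    print('z min near end',np.percentile(W[k&(W[:,1]<-.15)&(W[:,0]<.44),2],[1,10,50]))
    s=spotter.silhouettes(c,'sample_plate'); 
    for x in s[:2]:
        m=x['mask']; vv,uu=np.nonzero(m); q=at_depth(c,np.c_[uu,vv],d[vv,uu]); print(x['p'],x['bbox'],np.percentile(q,[10,50,90],axis=0).round(3).tolist())"
```

```text
t 9.65 TCP [ 0.4267 -0.1277  0.1285] yaw -0.1099 F [ 1.7 -0.9 -2.8] open 0.0443
shift [37.25 -0.96 -1.35] turn [0.015 0.001 0.496]
t 9.65 TCP [ 0.4267 -0.1277  0.1285] yaw -0.1099 F [ 1.7 -0.9 -2.8] open 0.0443
shift [17.81 -0.64  0.76] turn [0.015 0.001 0.496]
z min near end [0.16823065 0.17179614 0.18025141]
0.97 [419.2, 291.6, 24.6, 27.0] [[0.526, -0.494, 0.009], [0.552, -0.468, 0.013], [0.583, -0.441, 0.015]]
0.57 [323.5, 189.8, 14.5, 21.6] [[0.407, -0.171, 0.174], [0.427, -0.147, 0.18], [0.445, -0.105, 0.182]]
```

>>> {"name": "servo_tool", "arguments": {"commands": [4,20,-0.5,0,0,0,0,4,20,-0.5,0,0,0,0,4,20,-0.5,0,0,0,0,4,20,-0.5,0,0,0,0,4,20,-0.5,0,0,0,0]}}

```text
t: 10.25
position: [0.4361, 0.0792, 0.1167]
eef_rot: [0.742, 0.67, -0.002, -0.003]
force: [-0.0, -0.3, -2.7]
opening: 0.0446
grip_force: 63.2
```

>>> {"name": "servo_tool", "arguments": {"commands": [4,5,0,0,0,0,0.12,4,9,-0.2,0,0,0,0.25,4,13,-0.3,0,0,0,0.37,4,16,-0.5,0,0,0,0.496,4,16,-0.5,0,0,0,0.496]}}

```text
t: 10.75
position: [0.4494, 0.2353, 0.1169]
eef_rot: [0.885, 0.465, -0.003, -0.001]
force: [-0.0, -0.8, -3.4]
opening: 0.0447
grip_force: 63.2
```

>>> {"name": "servo_tool", "arguments": {"commands": [4,0,0,0,0,0,0,4,0,0,0,0,0,0,4,0,0,0,0,0,0,4,0,0,0,0,0,0,4,0,0,0,0,0,0]}}

```text
t: 11.25
position: [0.4518, 0.2328, 0.1206]
eef_rot: [0.886, 0.464, 0.0, 0.0]
force: [-0.4, -0.5, -3.1]
opening: 0.044
grip_force: 63.2
```

```bash
cat > look.py <<'E'
from fit import *
import sys
p=(.492,.293,.965)
def loc(W): 
    c,s=np.cos(p[2]),np.sin(p[2]); d=W[:,:2]-np.array(p[:2]); return np.c_[c*d[:,0]+s*d[:,1],-s*d[:,0]+c*d[:,1],W[:,2]]
s=get_state(); print('t',s['t'],'TCP',s['position'].round(4),'local mm',(loc(s['position'][None])[0]*1000).round(1),'F',s['force'].round(1))
for c in ('scene','top'):
    im,d=eyes.snapshot(c); np.savez('last_'+c,im=im,d=d)
    for x in spotter.silhouettes(c,'sample_plate'):
        m=x['mask']; vv,uu=np.nonzero(m); q=at_depth(c,np.c_[uu,vv],d[vv,uu])
        if np.median(q[:,1])<-.3: continue
        q=loc(q); print(c,round(x['p'],2),np.round(x['bbox'],1),m.sum(),'ctr px',uu.mean().round(1),vv.mean().round(1),(np.percentile(q,[3,50,97],axis=0)*1000).round(0).tolist())
E
python3 look.py; python3 -c "
from fit import *
goto(list(tow((.492,.293,.965),[(-.06,0,.14)])[0]),-.606)"
```

```text
t 11.25 TCP [0.4518 0.2328 0.1206] local mm [-72.4  -1.2 120.6] F [-0.4 -0.5 -3.1]
scene 0.54 [275.3 145.5  13.5  18. ] 210 ctr px 282.0 154.7 [[-120.0, -26.0, -298.0], [-82.0, 3.0, 169.0], [818.0, 227.0, 177.0]]
t 11.45 TCP [0.4518 0.2333 0.1207] yaw -0.6062 F [-0.5 -0.3 -3.8] open 0.0444
shift [ 1.2  -0.09 -1.93] turn [ 0. -0. -0.]
```

>>> {"name": "servo_tool", "arguments": {"commands": [4,0,0,0,0,-0.13,0,4,0,0,0,0,-0.262,0,4,0,0,0,0,-0.262,0,4,0,0,0,0,-0.262,0,4,0,0,0,0,-0.262,0]}}

```text
t: 11.95
position: [0.4515, 0.2333, 0.1208]
eef_rot: [0.878, 0.46, -0.115, 0.06]
force: [-0.4, 0.4, -3.4]
opening: 0.0442
grip_force: 63.2
```

```bash
cp last_scene.npz prev_scene.npz; cp last_top.npz prev_top.npz; python3 look.py; python3 - <<'E'
from look import loc
from fit import *
for n in('prev','last'):
    d=np.load(n+'_scene.npz')['d']; v,u=np.nonzero(d>0); W=loc(at_depth('scene',np.c_[u,v],d[v,u]))
    k=(abs(W[:,1])<.02)&(W[:,0]>-.16)&(W[:,0]<0.02)&(W[:,2]>.1)&(W[:,2]<.24); q=W[k]
    print(n,k.sum())
    for x in np.arange(-.15,.01,.01):
        z=q[abs(q[:,0]-x)<.005,2]
        if len(z): print('  x%.0f n%d z %.0f..%.0f'%(x*1000,len(z),z.min()*1000,z.max()*1000))
E
```

```text
t 11.95 TCP [0.4515 0.2333 0.1208] local mm [-72.1  -0.7 120.8] F [-0.4  0.4 -3.4]
scene 0.68 [278.8 146.9   9.7   9.5] 75 ctr px 282.3 153.4 [[-108.0, -23.0, 162.0], [-100.0, -2.0, 173.0], [-37.0, 16.0, 179.0]]
top 0.54 [215.9 181.9  26.7  28.8] 384 ctr px 229.3 194.3 [[-103.0, -25.0, 31.0], [-73.0, -6.0, 174.0], [-35.0, 19.0, 212.0]]
t 12.15 TCP [0.4516 0.2331 0.1212] local mm [-72.3  -0.9 121.2] F [-0.5 -0.4 -2.4]
top 0.88 [217.  183.5  24.4  24.1] 318 ctr px 228.9 194.2 [[-102.0, -23.0, 163.0], [-74.0, -6.0, 173.0], [-35.0, 17.0, 182.0]]
prev 198
  x-120 n19 z 160..171
  x-110 n30 z 158..171
  x-100 n15 z 168..238
  x-90 n40 z 167..240
  x-80 n33 z 168..239
  x-70 n22 z 168..212
  x-60 n15 z 167..206
  x-50 n7 z 168..172
  x-40 n12 z 167..173
  x-30 n5 z 168..169
last 146
  x-110 n16 z 170..179
  x-100 n28 z 168..181
  x-90 n4 z 176..178
  x-80 n7 z 173..176
  x-70 n10 z 170..228
  x-60 n38 z 168..240
  x-50 n27 z 167..239
  x-40 n10 z 162..221
  x-30 n5 z 160..216
  x-20 n1 z 158..158
```

```bash
sed -i 's/^s=get_state/if __name__=="__main__":\n  s=get_state/; ' look.py; python3 - <<'E'
src=open('look.py').read().split('\n'); i=[k for k,l in enumerate(src) if l.startswith('for c in')][0]
src[i:]=['  '+l for l in src[i:]]; open('look.py','w').write('\n'.join(src))
E
python3 - <<'E'
from look import loc
from fit import *
from scipy.spatial import cKDTree
def cloud(n,c,zr):
    d=np.load(n+'_'+c+'.npz')['d']; ok=d>0
    gy,gx=np.gradient(d); ok&=(abs(gx)<.02)&(abs(gy)<.02)
    v,u=np.nonzero(ok); W=loc(at_depth(c,np.c_[u,v],d[v,u]))
    return W[(abs(W[:,1])<.07)&(abs(W[:,0]+.06)<.14)&(W[:,2]>zr[0])&(W[:,2]<zr[1])]
th=.262
for c in('scene','top'):
    A=cloud('prev',c,(.15,.33));B=cloud('last',c,(.13,.40)); T=cKDTree(B); print(c,len(A),len(B))
    for h in np.arange(.08,.20,.01):
        q=A.copy(); x=A[:,0]+.0722; z=A[:,2]-h
        q[:,0]=-.0722+np.cos(th)*x+np.sin(th)*z; q[:,2]=h-np.sin(th)*x+np.cos(th)*z
        dd=T.query(q)[0]; print(round(h,3),(np.median(dd)*1000).round(2),(np.mean(np.minimum(dd,.015))*1000).round(2))
E
```

```text
scene 917 1222
0.08 6.3 6.68
0.09 4.97 5.47
0.1 3.88 4.4
0.11 3.18 3.69
0.12 2.94 3.29
0.13 3.01 3.43
0.14 3.7 4.06
0.15 4.75 5.04
0.16 6.06 6.29
0.17 7.65 7.71
0.18 9.49 9.26
0.19 11.32 10.75
top 166 784
0.08 36.27 10.32
0.09 36.78 10.16
0.1 36.67 10.11
0.11 36.65 9.98
0.12 36.44 9.89
0.13 36.15 9.99
0.14 36.14 10.33
0.15 36.47 10.8
0.16 36.64 11.44
0.17 37.25 12.26
0.18 37.88 13.18
0.19 38.5 13.92
```

```bash
cat > ins.py <<'E'
from look import *
e1=np.array([np.cos(p[2]),np.sin(p[2]),0]);e2=np.array([-e1[1],e1[0],0]);H=.0378
def ins(cx,cz,th,y=0.,delta=0.):
    """plate's lower hinge-end corner at pocket (cx,cz) mm, slope th"""
    Rw=R.from_rotvec(e2*th)*down(-.606); c,s=np.cos(th),np.sin(th)
    bx,bz=cx-(42+delta)*c,cz+(42+delta)*s
    tx,tz=bx-H*1000*s-54.75,bz-H*1000*c+28
    P=tow(p,[(tx/1000,y/1000,tz/1000)])[0]; print('corner',cx,cz,'TCP tgt local',round(tx,1),y,round(tz,1)); goto(P,Rw=Rw)
def where(delta=0.):
    s=get_state(); l=loc(s['position'][None])[0]*1000; M=R.from_quat(s['eef_rot']).as_matrix(); th=np.arcsin(-M[2,0])
    b=l-np.array([M[:,2]@e1,M[:,2]@e2,M[2,2]])*H*1000; c=b+np.array([M[:,0]@e1,M[:,0]@e2,M[2,0]])*(42+delta)
    print('t',round(s['t'],2),'slope',th.round(3),'plate bottom ctr in pocket',(b+[54.75,0,-28]).round(1),'hinge corner',(c+[54.75,0,-28]).round(1),'F local',[round(float(s['force']@v),1) for v in (e1,e2,[0,0,1])],'grip',round(s['grip_force'],1),round(s['opening'],4))
E
python3 -c "
from ins import *
where(); ins(22,25,.29); ins(28,4,.29)"
```

```text
t 12.35 slope 0.261 plate bottom ctr in pocket [ -7.5  -0.8 129.4] hinge corner [ 33.   -0.8 118.5] F local [0.3, 0.9, -2.9] grip 63.2 0.0448
corner 22 25 TCP tgt local -83.8 0.0 28.8
t 12.35 TCP [0.4516 0.2333 0.1208] yaw -0.6063 F [-0.6  0.8 -2.9] open 0.0448
shift [ 1.24 -0.08  9.2 ] turn [ 0.    -0.029 -0.   ]
corner 28 4 TCP tgt local -77.8 0.0 7.8
t 12.35 TCP [0.4516 0.2333 0.1208] yaw -0.6063 F [-0.6  0.8 -2.9] open 0.0448
shift [ 2.36 -0.09 11.07] turn [ 0.    -0.029 -0.   ]
```

>>> {"name": "servo_tool", "arguments": {"commands": [4,0.4,-0.08,3,0,-0.029,0,4,0.9,-0.08,6,0,-0.029,0,4,1.24,-0.08,8,0,-0.029,0,4,1.24,-0.08,9.2,0,-0.029,0,4,1.24,-0.08,9.2,0,-0.029,0]}}

```text
t: 12.85
position: [0.4426, 0.2233, 0.0267]
eef_rot: [0.876, 0.459, -0.13, 0.067]
force: [-0.1, -0.4, -3.2]
opening: 0.0443
grip_force: 63.2
```

```bash
python3 -c "
from ins import *
where(); ins(28,5,.29); 
im,d=eyes.snapshot('scene'); a=im[120:205,240:320]
im2,d2=eyes.snapshot('top'); b=im2[165:245,180:280]
a=cv2.resize(a,(376,400),interpolation=cv2.INTER_CUBIC); b=cv2.resize(b,(424,400)[:2] if 0 else (420,400),interpolation=cv2.INTER_CUBIC)
save('ins1.png',np.clip(np.hstack([a,b])*1.4,0,255).astype(np.uint8))"
```

```text
t 12.85 slope 0.294 plate bottom ctr in pocket [-19.7   0.8  34.9] hinge corner [20.5  0.8 22.7] F local [-0.4, -0.1, -3.2] grip 63.2 0.0443
corner 28 5 TCP tgt local -77.8 0.0 8.8
t 12.85 TCP [0.4426 0.2233 0.0267] yaw -0.6063 F [-0.1 -0.4 -3.2] open 0.0443
shift [1.25 0.09 1.5 ] turn [-0.002  0.004  0.   ]
```

View pics/ins1.png

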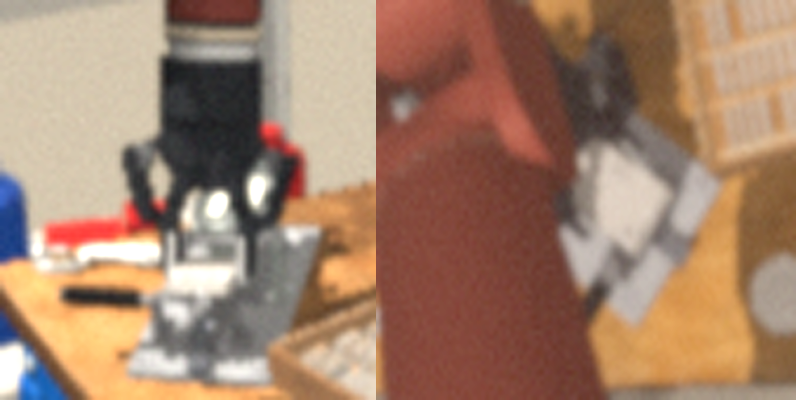

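The plate hangs sloped over the flipper, centred laterally over the latch: in the left view its near edge is at about (170–245, 265) and the latch at (205,340). Lowering.

>>> {"name": "servo_tool", "arguments": {"commands": [4,0.4,0.09,0.5,0,0,0,4,0.8,0.09,1.0,0,0,0,4,1.25,0.09,1.5,0,0,0,4,1.25,0.09,1.5,0,0,0,4,1.25,0.09,1.5,0,0,0]}}

```text
t: 13.45
position: [0.4492, 0.23, 0.0102]
eef_rot: [0.876, 0.459, -0.129, 0.067]
force: [-0.8, 0.7, -4.1]
opening: 0.0443
grip_force: 63.3
```

```bash
python3 -c "
from ins import *
where(); ins(30,1.5,.29); ins(38,1,.29)"
```

```text
t 13.45 slope 0.292 plate bottom ctr in pocket [-10.6  -0.7  18.4] hinge corner [29.6 -0.7  6.3] F local [0.1, 1.1, -4.1] grip 63.3 0.0443
corner 30 1.5 TCP tgt local -75.8 0.0 5.3
t 13.45 TCP [0.4492 0.23   0.0102] yaw -0.6058 F [-0.8  0.7 -4.1] open 0.0443
shift [ 0.18 -0.07  0.46] turn [-0.     0.002  0.   ]
corner 38 1 TCP tgt local -67.8 0.0 4.8
t 13.45 TCP [0.4492 0.23   0.0102] yaw -0.6058 F [-0.8  0.7 -4.1] open 0.0443
shift [ 0.96 -0.07  0.27] turn [-0.     0.002  0.   ]
```

>>> {"name": "servo_tool", "arguments": {"commands": [4,0.06,-0.05,0.2,0,0,0,4,0.09,-0.07,0.3,0,0,0,4,0.12,-0.07,0.38,0,0,0,4,0.12,-0.07,0.38,0,0,0]}}

```text
t: 13.85
position: [0.4487, 0.2303, 0.0064]
eef_rot: [0.877, 0.459, -0.129, 0.067]
force: [-0.0, 0.3, -2.1]
opening: 0.0444
grip_force: 63.3
```

```bash
python3 -c "
from ins import *
where()"
```

```text
t 13.85 slope 0.291 plate bottom ctr in pocket [-10.5  -0.1  14.6] hinge corner [29.7 -0.1  2.5] F local [0.2, 0.2, -2.1] grip 63.3 0.0444
```

>>> {"name": "servo_tool", "arguments": {"commands": [4,0.06,0,0.2,0,0,0,4,0.06,0,0.2,0,0,0]}}

```text
t: 14.05
position: [0.4486, 0.2303, 0.0041]
eef_rot: [0.876, 0.459, -0.129, 0.067]
force: [0.8, -0.8, -3.3]
opening: 0.0441
grip_force: 63.3
```

```bash
python3 -c "
from ins import *
where()"
```

```text
t 14.05 slope 0.291 plate bottom ctr in pocket [-10.6  -0.1  12.4] hinge corner [29.6 -0.1  0.3] F local [-0.2, -1.1, -3.3] grip 63.3 0.0441
```

>>> {"name": "servo_tool", "arguments": {"commands": [4,0.03,0,0.1,0,0,0,4,0.03,0,0.1,0,0,0]}}

```text
t: 14.25
position: [0.4488, 0.2304, 0.0036]
eef_rot: [0.877, 0.459, -0.129, 0.067]
force: [-0.9, 0.1, -2.1]
opening: 0.0442
grip_force: 63.5
```

>>> {"name": "servo_tool", "arguments": {"commands": [4,0.03,0,0.1,0,0,0,4,0.03,0,0.1,0,0,0]}}

```text
t: 14.45
position: [0.4488, 0.2303, 0.0031]
eef_rot: [0.876, 0.459, -0.129, 0.067]
force: [-2.9, -1.6, 4.0]
opening: 0.0445
grip_force: 64.0
```

```bash
python3 -c "
from ins import *
where()"
```

```text
t 14.45 slope 0.292 plate bottom ctr in pocket [-10.5  -0.2  11.3] hinge corner [29.7 -0.2 -0.7] F local [-3.0, 1.4, 4.0] grip 64.0 0.0445
```

>>> {"name": "servo_tool", "arguments": {"commands": [4,0.1,0,-0.08,0,0,0,4,0.3,0,-0.14,0,0,0,4,0.5,0,-0.2,0,0,0,4,0.66,0,-0.24,0,0,0,4,0.66,0,-0.24,0,0,0]}}

```text
t: 14.95
position: [0.453, 0.2362, 0.0031]
eef_rot: [0.877, 0.459, -0.129, 0.067]
force: [-3.4, -2.6, 4.1]
opening: 0.0442
grip_force: 63.9
```

```bash
python3 -c "
from ins import *
where()"
```

```text
t 14.95 slope 0.291 plate bottom ctr in pocket [-3.3 -0.2 11.3] hinge corner [37.  -0.3 -0.8] F local [-4.1, 1.4, 4.1] grip 63.9 0.0442
```

>>> {"name": "servo_tool", "arguments": {"commands": [4,0.1,0,-0.03,0,0,0,4,0.19,0,-0.06,0,0,0,4,0.19,0,-0.06,0,0,0]}}

```text
t: 15.25
position: [0.4537, 0.2373, 0.0031]
eef_rot: [0.876, 0.459, -0.129, 0.068]
force: [-4.6, -4.3, 7.6]
opening: 0.0446
grip_force: 64.0
```

```bash
python3 -c "
from ins import *
where()"
```

```text
t 15.25 slope 0.293 plate bottom ctr in pocket [-2.  -0.2 11.3] hinge corner [38.2 -0.2 -0.8] F local [-6.1, 1.4, 7.6] grip 64.0 0.0446
```

>>> {"name": "servo_tool", "arguments": {"commands": [4,0.09,0,-0.06,0,0,0,4,0.09,0,-0.06,0,0,0]}}

```text
t: 15.45
position: [0.4537, 0.2373, 0.0032]
eef_rot: [0.876, 0.459, -0.13, 0.068]
force: [-6.5, -7.5, 6.5]
opening: 0.0443
grip_force: 63.9
```

```bash
python3 -c "
from ins import *
where()"
```

```text
t 15.45 slope 0.296 plate bottom ctr in pocket [-1.9 -0.2 11.4] hinge corner [38.3 -0.2 -0.8] F local [-9.9, 1.1, 6.5] grip 63.9 0.0443
```

>>> {"name": "servo_tool", "arguments": {"commands": [4,0.1,0,-0.03,0,0,0,4,0.1,0,-0.03,0,0,0]}}

```text
t: 15.65
position: [0.4536, 0.2373, 0.0033]
eef_rot: [0.876, 0.459, -0.132, 0.069]
force: [-6.9, -9.1, 7.8]
opening: 0.0447
grip_force: 64.0
```

```bash
python3 -c "
from ins import *
where()"
```

```text
t 15.65 slope 0.298 plate bottom ctr in pocket [-1.8 -0.2 11.4] hinge corner [38.3 -0.2 -0.9] F local [-11.4, 0.5, 7.8] grip 64.0 0.0447
```

>>> {"name": "servo_tool", "arguments": {"commands": [4,-0.2,0,0.02,0,0,0,4,-0.2,0,0.02,0,0,0,4,-0.2,0,0.02,0,0,0]}}

```text
t: 15.95
position: [0.4537, 0.2374, 0.0033]
eef_rot: [0.876, 0.459, -0.129, 0.068]
force: [-3.3, -4.0, 3.2]
opening: 0.0445
grip_force: 63.7
```

```bash
python3 -c "
from ins import *
where(); ins(38.2,-.7,.25); ins(38.9,-.7,.2);ins(39.4,-.7,.15);ins(40,-.8,.1);ins(40.5,-.8,.05);ins(41,-.9,0)"
```

```text
t 15.95 slope 0.293 plate bottom ctr in pocket [-1.9 -0.2 11.5] hinge corner [38.4 -0.2 -0.6] F local [-5.2, 0.5, 3.2] grip 63.7 0.0445
corner 38.2 -0.7 TCP tgt local -66.6 0.0 1.1
t 15.95 TCP [0.4537 0.2374 0.0033] yaw -0.6061 F [-3.3 -4.   3.2] open 0.0445
shift [ 0.15 -0.02  0.18] turn [-0.     0.043 -0.   ]
corner 38.9 -0.7 TCP tgt local -64.5 0.0 -1.4
t 15.95 TCP [0.4537 0.2374 0.0033] yaw -0.6061 F [-3.3 -4.   3.2] open 0.0445
shift [ 0.42 -0.02  0.36] turn [-0.     0.093 -0.   ]
corner 39.4 -0.7 TCP tgt local -62.5 0.0 -3.8
t 15.95 TCP [0.4537 0.2374 0.0033] yaw -0.6061 F [-3.3 -4.   3.2] open 0.0445
shift [ 0.68 -0.02  0.53] turn [-0.     0.143 -0.   ]
corner 40 -0.8 TCP tgt local -60.3 0.0 -6.2
t 15.95 TCP [0.4537 0.2374 0.0033] yaw -0.6061 F [-3.3 -4.   3.2] open 0.0445
shift [ 0.96 -0.02  0.7 ] turn [ 0.     0.193 -0.   ]
corner 40.5 -0.8 TCP tgt local -58.1 0.0 -8.5
t 15.95 TCP [0.4537 0.2374 0.0033] yaw -0.6061 F [-3.3 -4.   3.2] open 0.0445
shift [ 1.24 -0.02  0.85] turn [ 0.     0.243 -0.   ]
corner 41 -0.9 TCP tgt local -55.8 0.0 -10.7
t 15.95 TCP [0.4537 0.2374 0.0033] yaw -0.6061 F [-3.3 -4.   3.2] open 0.0445
shift [ 1.53 -0.02  1.  ] turn [ 0.     0.293 -0.   ]
```

>>> {"name": "servo_tool", "arguments": {"commands": [4,0.05,0,0.18,0,0.043,0,4,0.34,0,0.36,0,0.093,0,4,0.34,0,0.36,0,0.093,0]}}

```text
t: 16.25
position: [0.4555, 0.2401, -0.0011]
eef_rot: [0.882, 0.461, -0.086, 0.045]
force: [-1.5, 1.1, -1.2]
opening: 0.0443
grip_force: 63.5
```

```bash
python3 -c "
from ins import *
where()"
```

```text
t 16.25 slope 0.195 plate bottom ctr in pocket [-2.2 -0.2  7.9] hinge corner [39.  -0.2 -0.2] F local [0.0, 1.9, -1.2] grip 63.5 0.0443
```

>>> {"name": "servo_tool", "arguments": {"commands": [4,0.12,0,0.1,0,0.025,0,4,0.26,0,0.19,0,0.05,0,4,0.26,0,0.19,0,0.05,0]}}

```text
t: 16.55
position: [0.4568, 0.2419, -0.0036]
eef_rot: [0.884, 0.463, -0.064, 0.034]
force: [-0.2, 1.5, -1.8]
opening: 0.0444
grip_force: 63.5
```

```bash
python3 -c "
from ins import *
where()"
```

```text
t 16.55 slope 0.146 plate bottom ctr in pocket [-1.8 -0.2  5.8] hinge corner [39.7 -0.2 -0.3] F local [1.1, 1.0, -1.8] grip 63.5 0.0444
```

>>> {"name": "servo_tool", "arguments": {"commands": [4,0.14,0,0.11,0,0.025,0,4,0.28,0,0.22,0,0.05,0,4,0.28,0,0.22,0,0.05,0]}}

```text
t: 16.85
position: [0.458, 0.2436, -0.0059]
eef_rot: [0.885, 0.463, -0.043, 0.022]
force: [0.2, 2.1, -1.6]
opening: 0.0443
grip_force: 63.6
```

```bash
python3 -c "
from ins import *
where()"
```

```text
t 16.85 slope 0.096 plate bottom ctr in pocket [-1.6 -0.2  3.7] hinge corner [40.2 -0.2 -0.3] F local [1.8, 1.0, -1.6] grip 63.6 0.0443
```

>>> {"name": "servo_tool", "arguments": {"commands": [4,0.14,0,0.11,0,0.025,0,4,0.28,0,0.22,0,0.05,0,4,0.28,0,0.22,0,0.05,0]}}

```text
t: 17.15
position: [0.4592, 0.2459, -0.0083]
eef_rot: [0.886, 0.463, -0.02, 0.01]
force: [-2.1, 2.8, 2.2]
opening: 0.0442
grip_force: 63.7
```

```bash
python3 -c "
from ins import *
where()"
```

```text
t 17.15 slope 0.046 plate bottom ctr in pocket [-0.9  0.1  1.5] hinge corner [41.   0.  -0.5] F local [1.1, 3.3, 2.2] grip 63.7 0.0442
```

>>> {"name": "servo_tool", "arguments": {"commands": [4,0.08,0,0.12,0,0.025,0,4,0.16,0,0.22,0,0.046,0,4,0.16,0,0.22,0,0.046,0,4,0.16,0,0.22,0,0.046,0]}}

```text
t: 17.55
position: [0.4604, 0.2475, -0.0098]
eef_rot: [0.886, 0.464, -0.0, -0.0]
force: [-4.8, 2.1, 7.4]
opening: 0.0443
grip_force: 64.4
```

```bash
cat > chk.py <<'E'
from ins import *
where()
D={}
for c in('top','scene'):
    I=[];dd=[]
    for _ in range(4):
        im,d=eyes.snapshot(c); I.append(im.astype(float)); dd.append(d)
    D[c]=np.median(dd,0); np.savez('chk_'+c,im=np.mean(I,0),d=D[c])
    v,u=np.nonzero(D[c]>0); W=loc(at_depth(c,np.c_[u,v],D[c][v,u]))*1000+[54.75,0,-28]
    k=(abs(W[:,1])<18)&(W[:,2]>-5)&(W[:,2]<45)
    print(c,[(int(x),int(k.sum()),round(float(np.median(W[k&(abs(W[:,0]-x)<4),2])),1)) for x in range(-60,60,8) if (k&(abs(W[:,0]-x)<4)).sum()>2])
E
python3 chk.py
```

```text
t 17.55 slope 0.0 plate bottom ctr in pocket [-0.7  0.   0. ] hinge corner [41.3  0.   0. ] F local [-1.0, 5.1, 7.4] grip 64.4 0.0443
top [(-52, 41, 7.6), (-44, 41, 11.7), (-36, 41, 11.4)]
scene [(-52, 257, 7.0), (-44, 257, 11.3), (-36, 257, 14.5), (-28, 257, 14.7), (-20, 257, 14.3), (-12, 257, 14.9), (-4, 257, 14.6), (4, 257, 14.7), (12, 257, 14.3), (20, 257, 14.1), (28, 257, 14.5), (36, 257, 15.7), (44, 257, 19.2), (52, 257, 36.0)]
```

>>> {"name": "servo_tool", "arguments": {"commands": [4,0,0,0.15,0,0,0,4,0,0,0.3,0,0,0,4,0,0,0.3,0,0,0]}}

```text
t: 18.25
position: [0.4604, 0.2474, -0.0099]
eef_rot: [0.886, 0.464, -0.002, -0.0]
force: [-15.3, -2.4, 27.2]
opening: 0.0443
grip_force: 66.6
```

```bash
python3 chk.py
```

```text
t 18.25 slope 0.003 plate bottom ctr in pocket [-0.6 -0.  -0.1] hinge corner [41.4 -0.  -0.2] F local [-10.7, 11.2, 27.2] grip 66.6 0.0443
top [(-52, 42, 10.5), (-44, 42, 9.0), (-36, 42, 13.6)]
scene [(-52, 256, 7.0), (-44, 256, 7.5), (-36, 256, 14.9), (-28, 256, 14.8), (-20, 256, 14.0), (-12, 256, 14.3), (-4, 256, 14.1), (4, 256, 14.2), (12, 256, 13.9), (20, 256, 14.3), (28, 256, 14.4), (36, 256, 15.7), (44, 256, 19.9), (52, 256, 34.6)]
```

>>> {"name": "servo_tool", "arguments": {"commands": [4,-0.1,0,-0.35,0,0,0,5,-0.1,0,-0.35,0,0,0,6.5,-0.1,0,-0.35,0,0,0,7,-0.1,0,-0.35,0,0,0,7,-0.1,0,-0.35,0,0,0]}}

```text
t: 19.15
position: [0.4597, 0.2458, -0.0105]
eef_rot: [0.886, 0.464, -0.001, 0.001]
force: [-0.0, -0.2, -0.3]
opening: 0.0702
grip_force: 0.0
```

>>> {"name": "servo_tool", "arguments": {"commands": [7,0,0,-1,0,0,0,7,0,0,-3,0,0,0,7,0,0,-5,0,0,0,3,0,0,-6,0,0,0,0,0,0,-6,0,0,0]}}

```text
t: 19.65
position: [0.4614, 0.2467, 0.0521]
eef_rot: [0.886, 0.464, 0.001, 0.001]
force: [-0.4, 0.3, -0.0]
opening: 0.0423
grip_force: 0.0
```

```bash
python3 chk.py; python3 -c "
from ins import *
goto(tow(p,[(-.0547-.029,0,.012)])[0],-.606)"
```

```text
t 19.65 slope -0.002 plate bottom ctr in pocket [-0.8 -1.1 61.9] hinge corner [41.2 -1.1 62. ] F local [-0.0, 0.5, -0.0] grip 0.0 0.0423
top [(-52, 63, 10.8), (-44, 63, 13.6), (-36, 63, 12.4), (-28, 63, 13.1)]
scene [(-52, 284, 7.9), (-44, 284, 9.8), (-36, 284, 15.1), (-28, 284, 14.1), (-20, 284, 14.7), (-12, 284, 15.1), (-4, 284, 14.2), (4, 284, 14.8), (12, 284, 14.8), (20, 284, 14.8), (28, 284, 14.9), (36, 284, 16.8), (44, 284, 19.0), (52, 284, 35.0)]
t 20.05 TCP [0.4592 0.2459 0.049 ] yaw -0.6061 F [0.4 0.2 0.1] open -0.0
shift [-2.62  0.02  3.7 ] turn [-0.001  0.003 -0.   ]
```

>>> {"name": "servo_tool", "arguments": {"commands": [0,-2.6,0,1.5,0,0,0,0,-2.6,0,3,0,0,0,0,-2.6,0,3.7,0,0,0,0,-2.6,0,4,0,0,0,0,-2.6,0,4.3,0,0,0]}}

```text
t: 20.55
position: [0.4454, 0.2251, 0.0069]
eef_rot: [0.886, 0.464, -0.001, 0.0]
force: [-0.6, 0.2, -0.9]
opening: 0.0003
grip_force: 0.0
```

>>> {"name": "servo_tool", "arguments": {"commands": [0,0,0,0.1,0,0,0,0,0,0,0.2,0,0,0,0,0,0,0.2,0,0,0]}}

```text
t: 20.85
position: [0.4452, 0.2249, 0.0052]
eef_rot: [0.886, 0.464, -0.001, 0.001]
force: [-0.3, -0.3, 0.8]
opening: -0.0001
grip_force: 0.0
```

>>> {"name": "servo_tool", "arguments": {"commands": [0,0,0,0.1,0,0,0,0,0,0,0.2,0,0,0,0,0,0,0.2,0,0,0]}}

```text
t: 21.15
position: [0.4453, 0.2249, 0.0047]
eef_rot: [0.886, 0.464, -0.001, 0.0]
force: [-4.2, -1.6, 9.6]
opening: 0.0005
grip_force: 4.8
```

>>> {"name": "servo_tool", "arguments": {"commands": [0,0,0,0.1,0,0,0,0,0,0,0.15,0,0,0,0,0,0,0.15,0,0,0]}}

```text
t: 21.45
position: [0.4454, 0.2249, 0.0046]
eef_rot: [0.886, 0.464, -0.001, 0.0]
force: [-7.9, -4.0, 18.9]
opening: 0.0001
grip_force: 9.5
```

>>> {"name": "servo_tool", "arguments": {"commands": [0,0,0,-3,0,0,0,0,0,0,-8,0,0,0,0,0,0,-12,0,0,0,5,0,0,-14,0,0,0,6,0,0,-14,0,0,0]}}

```text
t: 21.95
position: [0.4478, 0.2259, 0.1462]
eef_rot: [0.886, 0.464, 0.004, 0.001]
force: [0.2, 0.4, 0.1]
opening: 0.028
grip_force: 0.0
```

>>> {"name": "servo_tool", "arguments": {"commands": [6,0,-2,0,0,0,-0.15,6,0,-4,0,0,0,-0.3,6,0,-6,0,0,0,-0.44,6,0,-8,0,0,0,-0.58,6,0,-8,0,0,0,-0.7]}}

```text
t: 22.45
position: [0.3768, 0.271, 0.1393]
eef_rot: [0.67, 0.742, -0.002, -0.001]
force: [0.4, 0.2, 0.2]
opening: 0.0601
grip_force: 0.0
```

>>> {"name": "servo_tool", "arguments": {"commands": [6,0,0,0,0,0,-0.15,6,0,0,0,0,0,-0.3,6,0,0,0,0,0,-0.45,6,0,0,0,0,0,-0.6,6,0,0,0,0,0,-0.7]}}

```text
t: 22.95
position: [0.3783, 0.27, 0.1394]
eef_rot: [0.376, 0.926, -0.002, -0.001]
force: [0.8, 0.0, 0.7]
opening: 0.0596
grip_force: 0.0
```

```bash
python3 chk.py; python3 -c "
from ins import *
goto(tow(p,[(-.0985,.082,.007)])[0],.965)
for c,n in(('top',(190,170,270,245)),('scene',(240,140,320,215))):
    im=np.load('chk_'+c+'.npz')['im']; u0,v0,u1,v1=n; save('chk_'+c+'.png',np.clip(im[v0:v1,u0:u1]*1.5,0,255).astype(np.uint8),5)
a=cv2.imread('pics/chk_top.png');b=cv2.imread('pics/chk_scene.png'); cv2.imwrite('pics/chk2.png',np.hstack([a,b]))"
```

```text
t 22.95 slope -0.001 plate bottom ctr in pocket [-28.7  80.3 149.2] hinge corner [-21.8 121.7 149.2] F local [0.5, -0.7, 0.7] grip 0.0 0.0596
top [(-52, 498, 9.7), (-44, 498, 12.4), (-36, 498, 12.8), (-28, 498, 12.7), (-20, 498, 12.9), (-12, 498, 13.0), (-4, 498, 12.7), (4, 498, 13.2), (12, 498, 13.1), (20, 498, 12.9), (28, 498, 12.6), (36, 498, 13.3), (44, 498, 18.7), (52, 498, 34.7)]
scene [(-52, 356, 6.9), (-44, 356, 11.1), (-36, 356, 14.5), (-28, 356, 14.5), (-20, 356, 15.1), (-12, 356, 14.7), (-4, 356, 14.5), (4, 356, 14.5), (12, 356, 14.6), (20, 356, 14.1), (28, 356, 14.2), (36, 356, 15.2), (44, 356, 19.9), (52, 356, 36.8)]
t 23.35 TCP [0.3791 0.2704 0.1411] yaw 0.7931 F [ 0.3  0.6 -0.5] open 0.0601
shift [-0.06 -1.55 13.41] turn [-0.002 -0.    -0.172]
```

View pics/chk2.png

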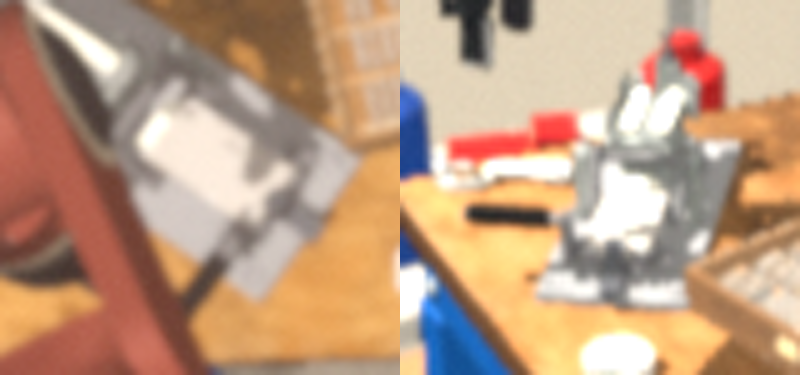

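The plate lies flat in the pocket: top view about (145–290, 110–215), 12.9 mm high all along, between the lip and the latch. Now the crank grip.

>>> {"name": "servo_tool", "arguments": {"commands": [6,-0.06,-1.55,4,0,0,-0.1,6,-0.06,-1.55,7,0,0,-0.172,6,-0.06,-1.55,10,0,0,-0.172,6,-0.06,-1.55,12,0,0,-0.172,6,-0.06,-1.55,13.4,0,0,-0.172]}}

```text
t: 23.85
position: [0.3675, 0.2582, 0.0055]
eef_rot: [0.298, 0.955, -0.002, -0.001]
force: [-0.2, -0.1, 0.5]
opening: 0.0598
grip_force: 0.0
```

>>> {"name": "servo_tool", "arguments": {"commands": [4.5,0,0,0,0,0,0,3,0,0,0,0,0,0,2.4,0,0,0,0,0,0,2,0,0,0,0,0,0]}}

```text
t: 24.25
position: [0.3697, 0.2593, 0.0087]
eef_rot: [0.298, 0.955, -0.0, 0.001]
force: [-0.2, 0.1, 0.3]
opening: 0.0201
grip_force: 0.0
```

>>> {"name": "servo_tool", "arguments": {"commands": [1.4,0,0,0,0,0,0,1,0,0,0,0,0,0,1,0,0,0,0,0,0,1,0,0,0,0,0,0]}}

```text
t: 24.65
position: [0.3686, 0.2579, 0.0087]
eef_rot: [0.298, 0.955, -0.002, -0.0]
force: [-2.7, -4.9, 7.6]
opening: 0.014
grip_force: 58.4
```

```bash
python3 -c "
from ins import *
s=get_state(); print((loc(s['position'][None])[0]*1000).round(1)); where()
R0=R.from_quat(s['eef_rot']).as_matrix(); print((R0.T@np.c_[e1,e2]).round(3).tolist(), R0.round(3).tolist())"
```

```text
[-99.1  81.5   8.7]
t 24.65 slope 0.001 plate bottom ctr in pocket [-44.2  81.5  18.5] hinge corner [-44.2 123.5  18.5] F local [-5.6, -0.6, 7.6] grip 58.4 0.014
[[-0.001, 1.0], [1.0, 0.001], [-0.005, -0.001]] [[-0.823, 0.569, -0.002], [0.569, 0.823, -0.004], [-0.001, -0.005, -1.0]]
```

>>> {"name": "servo_tool", "arguments": {"commands": [1,0,0.01,-0.59,0,0,0,1,0,0.09,-1.56,0,0,0,1,0,0.33,-2.72,0,0,0,1,0,0.7,-3.83,0,0,0,1,0,1.1,-4.72,0,0,0]}}

```text
t: 25.15
position: [0.3726, 0.2639, 0.0518]
eef_rot: [0.298, 0.955, -0.006, -0.001]
force: [1.5, -12.4, -10.4]
opening: 0.0135
grip_force: 58.7
```

```bash
cat > ang.py <<'E'
from ins import *
def ang():
    s=get_state(); l=loc(s['position'][None])[0]*1000
    print('t',round(s['t'],2),'TCP local',l.round(1),'F local',[round(float(s['force']@v),1) for v in (e1,e2,[0,0,1])],'grip',round(s['grip_force'],1),round(s['opening'],4))
    for c in('scene','top'):
        im,d=eyes.snapshot(c); v,u=np.nonzero(d>0); W=loc(at_depth(c,np.c_[u,v],d[v,u]))*1000
        # plate-frame test: for each angle count points on plate top / flipper
        q=W[(abs(W[:,1])<20)&(abs(W[:,0])<112)&(W[:,2]>14)&(W[:,2]<175)]
        best=[]
        for a in np.arange(-.1,3.2,.02):
            ca,sa=np.cos(a),np.sin(a); x=q[:,0]; z=q[:,2]-60
            # rotate back by -a about y : R_y(a):(x,z)->(x ca + z sa, -x sa + z ca)
            X=x*ca-z*sa; Z=x*sa+z*ca
            for nm,z0 in(('face',-19.5),('back',-38)):
                k=(X>-95)&(X<-20)&(abs(Z-z0)<3); best.append((int(k.sum()),round(float(a),2),nm))
        best.sort(reverse=True); print(c,len(q),best[:4])
if __name__=='__main__': ang()
E
python3 ang.py
```

```text
t 25.15 TCP local [-91.9  81.6  51.8] F local [-9.4, -8.3, -10.4] grip 58.7 0.0135
scene 322 [(45, 3.18, 'face'), (33, 3.16, 'face'), (27, 3.14, 'face'), (16, -0.08, 'back')]
top 662 [(215, 0.44, 'face'), (204, 0.42, 'face'), (180, 0.46, 'face'), (175, 0.4, 'face')]
```

>>> {"name": "servo_tool", "arguments": {"commands": [1,0,0.49,-0.85,0,0,0,1,0,1.07,-1.64,0,0,0,1,0,1.72,-2.37,0,0,0,1,0,2.44,-3.03,0,0,0,1,0,3.23,-3.62,0,0,0]}}

```text
t: 25.75
position: [0.3859, 0.2831, 0.0887]
eef_rot: [0.297, 0.955, -0.018, -0.006]
force: [-23.2, -39.4, 27.0]
opening: 0.0134
grip_force: 60.0
```

```bash
python3 ang.py
```

```text
t 25.75 TCP local [-68.5  81.6  88.7] F local [-45.6, -3.3, 27.0] grip 60.0 0.0134
scene 291 [(58, 0.86, 'back'), (56, 0.84, 'back'), (51, 0.88, 'back'), (51, 0.82, 'back')]
top 576 [(125, 0.88, 'face'), (124, 0.86, 'face'), (114, 0.84, 'face'), (101, 0.9, 'face')]
```

>>> {"name": "servo_tool", "arguments": {"commands": [1,0,-0.6,0.3,0,0,0,1,0,-1.1,0.5,0,0,0,2.4,0,-1.1,0.8,0,0,0,2.4,0,-1.1,0.8,0,0,0,2.4,0,-1.1,0.8,0,0,0]}}

```text
t: 26.35
position: [0.3873, 0.2859, 0.0831]
eef_rot: [0.298, 0.955, -0.001, -0.0]
force: [0.0, -0.0, 1.1]
opening: 0.024
grip_force: 0.0
```

```bash
python3 ang.py
```

```text
t 26.35 TCP local [-65.5  82.   83.1] F local [0.0, -0.0, 1.1] grip 0.0 0.024
scene 297 [(58, 0.84, 'back'), (56, 0.86, 'back'), (52, 0.82, 'back'), (49, 0.88, 'back')]
top 558 [(135, 0.82, 'face'), (131, 0.84, 'face'), (125, 0.8, 'face'), (107, 0.86, 'face')]
```

>>> {"name": "servo_tool", "arguments": {"commands": [2.4,0,0.7,-0.5,0,0,0,2.4,0,1.39,-0.93,0,0,0,2.4,0,2.05,-1.3,0,0,0,2.4,0,2.67,-1.65,0,0,0,2.4,0,3.35,-1.9,0,0,0]}}

```text
t: 26.95
position: [0.4038, 0.3096, 0.1024]
eef_rot: [0.298, 0.955, -0.007, -0.003]
force: [-10.4, -13.7, 11.3]
opening: 0.0241
grip_force: 8.6
```

```bash
python3 ang.py
```

```text
t 26.95 TCP local [-36.6  82.  102.4] F local [-17.2, 0.8, 11.3] grip 8.6 0.0241
scene 327 [(107, 1.18, 'back'), (96, 1.2, 'back'), (95, 1.16, 'back'), (81, 1.14, 'back')]
top 586 [(74, 3.18, 'face'), (50, 3.16, 'face'), (31, 3.14, 'face'), (18, 3.12, 'face')]
```

>>> {"name": "servo_tool", "arguments": {"commands": [2.4,0,1.3,-0.45,0,0,0,2.4,0,2.5,-0.66,0,0,0,2.4,0,3.7,-0.7,0,0,0,2.4,0,4.9,-0.59,0,0,0,2.4,0,6.1,-0.35,0,0,0]}}

```text
t: 27.55
position: [0.4407, 0.3626, 0.1057]
eef_rot: [0.298, 0.955, -0.003, -0.001]
force: [-3.2, -5.1, 5.2]
opening: 0.024
grip_force: 3.4
```

```bash
python3 ang.py
```

```text
t 27.55 TCP local [ 28.   81.8 105.7] F local [-6.0, -0.3, 5.2] grip 3.4 0.024
scene 448 [(123, 1.82, 'back'), (114, 1.8, 'back'), (113, 1.84, 'back'), (109, 1.78, 'back')]
top 567 [(171, 1.88, 'back'), (165, 1.86, 'back'), (147, 1.9, 'back'), (136, 1.84, 'back')]
```

>>> {"name": "servo_tool", "arguments": {"commands": [2.4,0,1.1,0.38,0,0,0,2.4,0,2.2,0.9,0,0,0,2.4,0,3.2,1.52,0,0,0,2.4,0,4.1,2.27,0,0,0,2.4,0,4.9,3.1,0,0,0]}}

```text
t: 28.15
position: [0.4687, 0.4036, 0.0736]
eef_rot: [0.298, 0.955, -0.001, -0.0]
force: [-2.5, -4.1, 3.1]
opening: 0.0237
grip_force: 2.2
```

```bash
python3 ang.py
```

```text
t 28.15 TCP local [77.7 82.1 73.6] F local [-4.8, -0.3, 3.1] grip 2.2 0.0237
scene 464 [(107, 2.46, 'back'), (106, 2.48, 'back'), (104, 2.44, 'back'), (95, 2.42, 'back')]
top 559 [(254, 2.48, 'back'), (245, 2.46, 'back'), (215, 2.5, 'back'), (209, 2.44, 'back')]
```

>>> {"name": "servo_tool", "arguments": {"commands": [3.2,0,-0.1,-2,0,0,0,3.2,0,-0.2,-4.5,0,0,0,2,0,-0.3,-6.5,0,0,0,0,0,-0.3,-6.5,0,0,0,0,0,-0.3,-6.5,0,0,0]}}

```text
t: 28.75
position: [0.4673, 0.4015, 0.139]
eef_rot: [0.298, 0.955, -0.0, 0.0]
force: [0.0, 0.4, -0.5]
opening: -0.0001
grip_force: 0.0
```

>>> {"name": "servo_tool", "arguments": {"commands": [0,0,0,1,0,0,0,0,0,0.2,2,0,0,0,0,0,0.3,3,0,0,0,0,0,0.4,3.7,0,0,0]}}

```text
t: 29.15
position: [0.4683, 0.4037, 0.099]
eef_rot: [0.298, 0.955, -0.002, -0.001]
force: [-0.7, 0.5, 0.5]
opening: -0.0003
grip_force: 0.0
```

```bash
python3 ang.py
```

```text
t 29.15 TCP local [77.5 82.6 99. ] F local [-0.0, 0.9, 0.5] grip 0.0 -0.0003
scene 461 [(104, 2.48, 'back'), (99, 2.46, 'back'), (97, 2.44, 'back'), (95, 2.5, 'back')]
top 565 [(254, 2.48, 'back'), (248, 2.46, 'back'), (235, 2.5, 'back'), (208, 2.44, 'back')]
```

>>> {"name": "servo_tool", "arguments": {"commands": [0,0,0.2,0.8,0,0,0,0,0,0.4,1.6,0,0,0,0,0,0.8,2.3,0,0,0,0,0,1.1,2.9,0,0,0,0,0,1.3,3.6,0,0,0]}}

```text
t: 29.75
position: [0.4806, 0.4198, 0.0705]
eef_rot: [0.298, 0.955, 0.006, 0.003]
force: [3.5, 8.4, 8.8]
opening: 0.0001
grip_force: 5.1
```

```bash
python3 ang.py
```

```text
t 29.75 TCP local [97.7 81.5 70.5] F local [8.8, 1.9, 8.8] grip 5.1 0.0001
scene 431 [(110, 2.74, 'back'), (105, 2.72, 'back'), (100, 2.76, 'back'), (91, 2.7, 'back')]
top 621 [(249, 2.78, 'back'), (247, 2.76, 'back'), (233, 2.8, 'back'), (217, 2.74, 'back')]
```

>>> {"name": "servo_tool", "arguments": {"commands": [0,0,0,-1,0,0,0,0,0,-0.2,-2,0,0,0,0,0,-0.6,-2,0,0,0,0,0,-0.6,-2,0,0,0]}}

```text
t: 30.25
position: [0.473, 0.4097, 0.0862]
eef_rot: [0.298, 0.955, -0.001, -0.0]
force: [-0.3, -0.3, 0.1]
opening: -0.0001
grip_force: 0.0
```

```bash
python3 ang.py
```

```text
t 30.25 TCP local [85.1 82.  86.2] F local [-0.4, 0.1, 0.1] grip 0.0 -0.0001
scene 432 [(101, 2.76, 'back'), (99, 2.8, 'back'), (99, 2.78, 'back'), (90, 2.74, 'back')]
top 622 [(259, 2.78, 'back'), (246, 2.76, 'back'), (244, 2.8, 'back'), (204, 2.82, 'back')]
```

>>> {"name": "servo_tool", "arguments": {"commands": [0,0,0.2,1.0,0,0,0,0,0,0.2,1.8,0,0,0,0,0,0.3,2.5,0,0,0,0,0,0.5,3.2,0,0,0,0,0,0.6,3.9,0,0,0]}}

```text
t: 30.85
position: [0.4773, 0.4156, 0.0469]
eef_rot: [0.298, 0.955, -0.0, 0.0]
force: [1.8, 0.8, 2.9]
opening: 0.0003
grip_force: 1.6
```

```bash
python3 ang.py
```

```text
t 30.85 TCP local [92.5 81.9 46.9] F local [1.7, -1.1, 2.9] grip 1.6 0.0003
scene 373 [(80, 3.0, 'back'), (72, 2.98, 'back'), (71, 3.02, 'back'), (63, 3.04, 'back')]
top 608 [(263, 3.02, 'back'), (247, 3.04, 'back'), (233, 3.0, 'back'), (209, 3.06, 'back')]
```

>>> {"name": "servo_tool", "arguments": {"commands": [0,0,0.15,0.4,0,0,0,0,0,0.2,0.8,0,0,0,0,0,0.25,1.1,0,0,0,0,0,0.3,1.4,0,0,0,0,0,0.3,1.6,0,0,0]}}

```text
t: 31.45
position: [0.4779, 0.4169, 0.0337]
eef_rot: [0.298, 0.955, -0.002, -0.001]
force: [-11.7, -9.9, 25.4]
opening: 0.0
grip_force: 12.6
```

```bash
python3 ang.py
```

```text
t 31.45 TCP local [93.9 82.1 33.7] F local [-14.8, 4.0, 25.4] grip 12.6 0.0
scene 358 [(69, 3.16, 'back'), (67, 3.14, 'back'), (61, 3.18, 'back'), (56, 3.12, 'back')]
top 576 [(246, 3.14, 'back'), (235, 3.12, 'back'), (215, 3.16, 'back'), (204, 3.1, 'back')]
```

>>> {"name": "servo_tool", "arguments": {"commands": [0,0,0,0.1,0,0,0,0,0,0,0.15,0,0,0,0,0,0,0.15,0,0,0,0,0,0,0.15,0,0,0,0,0,0,0.15,0,0,0]}}

```text
t: 32.05
position: [0.478, 0.4169, 0.0337]
eef_rot: [0.298, 0.955, -0.002, -0.001]
force: [-11.2, -9.8, 24.1]
opening: -0.0
grip_force: 12.0
```

```bash
python3 ang.py; python3 - <<'E'
from ins import *
# side view: plate below flipper? heights in the nest region
for c in('scene',):
    im,d=eyes.snapshot(c); v,u=np.nonzero(d>0); W=loc(at_depth(c,np.c_[u,v],d[v,u]))*1000
    for x in range(-4,116,8):
        k=(abs(W[:,0]-x)<4)&(W[:,1]>-45)&(W[:,1]<-5)&(W[:,2]>60)&(W[:,2]<125); print(x,np.sort(W[k,2]).round(0).tolist()[:14])
E
```

```text
t 32.05 TCP local [93.9 82.1 33.7] F local [-14.4, 3.6, 24.1] grip 12.0 -0.0
scene 355 [(68, 3.14, 'back'), (66, 3.16, 'back'), (53, 3.18, 'back'), (53, 3.12, 'back')]
top 587 [(240, 3.14, 'back'), (229, 3.12, 'back'), (215, 3.16, 'back'), (190, 3.1, 'back')]
-4 [60.0, 61.0, 61.0, 62.0, 63.0, 63.0, 63.0, 65.0, 65.0, 66.0, 68.0, 68.0, 68.0, 69.0]
4 [64.0, 68.0, 68.0, 70.0, 70.0, 71.0, 72.0, 73.0, 74.0, 77.0, 78.0, 79.0, 79.0, 81.0]
12 [61.0, 62.0, 67.0, 67.0, 70.0, 72.0, 75.0, 77.0, 80.0, 80.0, 82.0, 84.0, 85.0, 86.0]
20 [60.0, 68.0, 68.0, 73.0, 75.0, 81.0, 82.0, 85.0, 98.0, 99.0, 100.0, 100.0, 100.0, 100.0]
28 [87.0, 89.0, 92.0, 97.0, 98.0, 99.0, 99.0]
36 [67.0, 99.0, 100.0, 101.0, 102.0]
44 [94.0, 97.0, 102.0, 103.0]
52 [88.0, 90.0, 99.0]
60 [89.0, 90.0, 98.0, 98.0, 98.0]
68 [86.0, 90.0, 91.0, 91.0, 95.0, 98.0, 100.0]
76 [67.0, 74.0, 79.0, 95.0, 96.0, 96.0, 97.0, 97.0]
84 [67.0, 74.0, 77.0, 80.0, 81.0, 85.0, 87.0, 88.0, 89.0, 94.0, 95.0, 95.0, 95.0, 95.0]
92 [95.0, 95.0, 96.0, 96.0, 96.0, 96.0, 96.0, 96.0, 98.0, 102.0, 104.0]
100 [78.0, 95.0, 97.0, 101.0, 106.0, 109.0]
108 [101.0, 107.0]
```

>>> {"name": "servo_tool", "arguments": {"commands": [0,0,0,-2,0,0,0,0,0,0,-5,0,0,0,3,0,0.2,-6.5,0,0,0,5,0,0.3,-6.5,0,0,0,5,0,0.3,-6.5,0,0,0]}}

```text
t: 32.7
position: [0.4799, 0.42, 0.0936]
eef_rot: [0.298, 0.955, -0.001, -0.0]
force: [-0.6, 0.3, -0.5]
opening: 0.0429
grip_force: 0.0
```

```bash
python3 ang.py; python3 -c "
from ins import *
goto(tow(p,[(.0969,.082,.012)])[0],.965)"
```

```text
t 32.7 TCP local [97.5 82.2 93.6] F local [-0.1, 0.6, -0.5] grip 0.0 0.0429
scene 361 [(61, 3.16, 'back'), (61, 3.14, 'back'), (58, 3.12, 'back'), (51, 3.18, 'back')]
top 594 [(250, 3.14, 'back'), (232, 3.12, 'back'), (229, 3.16, 'back'), (189, 3.1, 'back')]
t 32.8 TCP [0.4791 0.4193 0.0922] yaw 0.966 F [-0.6 -0.3 -0.5] open 0.0502
shift [-0.07  0.08  8.02] turn [-0.005 -0.001  0.001]
```

>>> {"name": "servo_tool", "arguments": {"commands": [5,0,0.08,3,0,0,0,5,0,0.08,5.5,0,0,0,5,0,0.08,8,0,0,0,3,0,0.08,8,0,0,0,2,0,0.08,8,0,0,0]}}

```text
t: 33.3
position: [0.4795, 0.4198, 0.013]
eef_rot: [0.298, 0.955, -0.002, -0.001]
force: [-0.1, 0.2, 0.0]
opening: 0.0218
grip_force: 0.0
```

>>> {"name": "servo_tool", "arguments": {"commands": [1.4,0,0,0,0,0,0,1,0,0,0,0,0,0,1,0,0,0,0,0,0,1,0,0,0,0,0,0]}}

```text
t: 33.7
position: [0.4796, 0.4195, 0.0143]
eef_rot: [0.298, 0.955, -0.002, -0.001]
force: [-3.2, -4.5, -2.4]
opening: 0.014
grip_force: 58.5
```

>>> {"name": "servo_tool", "arguments": {"commands": [1,0,-0.03,-0.58,0,0,0,1,0,-0.16,-1.55,0,0,0,1,0,-0.44,-2.7,0,0,0,1,0,-0.85,-3.8,0,0,0,1,0,-1.3,-4.67,0,0,0]}}

```text
t: 34.2
position: [0.4729, 0.41, 0.0624]
eef_rot: [0.298, 0.955, -0.0, -0.0]
force: [1.9, 1.0, -14.2]
opening: 0.0136
grip_force: 58.5
```

```bash
python3 ang.py
```

```text
t 34.2 TCP local [85.3 82.3 62.4] F local [1.9, -1.0, -14.2] grip 58.5 0.0136
scene 449 [(101, 2.64, 'back'), (100, 2.68, 'back'), (98, 2.66, 'back'), (87, 2.7, 'back')]
top 595 [(246, 2.64, 'back'), (243, 2.66, 'back'), (225, 2.68, 'back'), (209, 2.62, 'back')]
```

>>> {"name": "servo_tool", "arguments": {"commands": [2.4,0,0,0.1,0,0,0,2.4,0,0,0.2,0,0,0,1,0,0,0.2,0,0,0,1,0,0,0.2,0,0,0,1,0,0,0.2,0,0,0]}}

```text
t: 34.8
position: [0.474, 0.4099, 0.0606]
eef_rot: [0.298, 0.955, -0.001, 0.0]
force: [-0.8, -4.3, 4.3]
opening: 0.0136
grip_force: 58.5
```

>>> {"name": "servo_tool", "arguments": {"commands": [1,0,-0.2,-0.35,0,0,0,1,0,-0.46,-0.75,0,0,0,1,0,-1.06,-1.53,0,0,0,1,0,-1.72,-2.25,0,0,0,1,0,-2.31,-2.77,0,0,0]}}

```text
t: 35.3
position: [0.4632, 0.3944, 0.0885]
eef_rot: [0.298, 0.955, 0.005, 0.002]
force: [6.6, 8.1, -4.8]
opening: 0.0133
grip_force: 58.5
```

```bash
python3 ang.py; python3 - <<'E'
from ins import *
for c in('scene','top'):
    im,d=eyes.snapshot(c); v,u=np.nonzero(d>0); W=loc(at_depth(c,np.c_[u,v],d[v,u]))*1000
    k=(abs(W[:,1])<20)&(W[:,2]>60)&(W[:,2]<130)
    print(c,[(x,int((k&(abs(W[:,0]-x)<4)).sum()),round(float(np.median(W[k&(abs(W[:,0]-x)<4),2])),1)) for x in range(12,116,8) if (k&(abs(W[:,0]-x)<4)).sum()>1])
E
```

```text
t 35.3 TCP local [67.  81.5 88.5] F local [10.4, -0.8, -4.8] grip 58.5 0.0133
scene 470 [(112, 2.34, 'back'), (112, 2.32, 'back'), (104, 2.3, 'back'), (100, 2.36, 'back')]
top 554 [(244, 2.36, 'back'), (240, 2.34, 'back'), (209, 2.38, 'back'), (206, 2.32, 'back')]
scene [(12, 41, 120.1), (20, 6, 94.8), (36, 2, 88.5), (44, 4, 89.6), (60, 4, 89.7), (76, 2, 90.2), (92, 2, 84.2), (108, 2, 82.8)]
top [(12, 38, 125.8), (20, 11, 128.3), (28, 3, 90.0), (36, 2, 87.0), (44, 3, 85.4), (52, 2, 87.3), (76, 4, 88.3), (84, 13, 86.9), (92, 21, 86.6), (100, 11, 81.0)]
```

>>> {"name": "servo_tool", "arguments": {"commands": [1,0,0.35,0.2,0,0,0,2.4,0,0.35,0.3,0,0,0,2.4,0,0.35,0.3,0,0,0]}}

```text
t: 35.8
position: [0.4613, 0.3938, 0.083]
eef_rot: [0.298, 0.955, -0.001, -0.001]
force: [-0.7, 0.3, -0.8]
opening: 0.0241
grip_force: 0.0
```

>>> {"name": "servo_tool", "arguments": {"commands": [2.4,0,-0.8,-0.5,0,0,0,2.4,0,-1.8,-1.1,0,0,0,2.4,0,-2.8,-1.6,0,0,0,2.4,0,-3.9,-2.0,0,0,0,2.4,0,-5.1,-2.3,0,0,0]}}

```text
t: 36.3
position: [0.4359, 0.3559, 0.1111]
eef_rot: [0.298, 0.955, 0.005, 0.002]
force: [3.8, 7.5, 5.9]
opening: 0.0239
grip_force: 4.4
```

```bash
python3 ang.py
```

```text
t 36.3 TCP local [ 19.7  81.9 111.1] F local [8.4, 1.1, 5.9] grip 4.4 0.0239
scene 430 [(109, 1.8, 'back'), (104, 1.78, 'back'), (103, 1.82, 'back'), (96, 1.84, 'back')]
top 610 [(160, 1.82, 'back'), (155, 1.84, 'back'), (153, 3.02, 'face'), (143, 3.04, 'face')]
```

>>> {"name": "servo_tool", "arguments": {"commands": [2.4,0,-1.2,-0.2,0,0,0,2.4,0,-2.6,-0.2,0,0,0,2.4,0,-4.0,0,0,0,0,2.4,0,-5.4,0.45,0,0,0,2.4,0,-6.7,1.1,0,0,0]}}

```text
t: 36.9
position: [0.3963, 0.298, 0.0979]
eef_rot: [0.298, 0.955, 0.002, 0.001]
force: [2.3, 3.3, 2.7]
opening: 0.0241
grip_force: 2.3
```

>>> {"name": "servo_tool", "arguments": {"commands": [2.4,0,-0.8,0.5,0,0,0,2.4,0,-1.5,1.1,0,0,0,2.4,0,-2.2,1.8,0,0,0]}}

```text
t: 37.2
position: [0.3827, 0.2788, 0.0783]
eef_rot: [0.298, 0.955, -0.0, 0.0]
force: [1.9, 3.8, 1.2]
opening: 0.0239
grip_force: 2.0
```

```bash
python3 ang.py
```

```text
t 37.2 TCP local [-73.9  81.8  78.3] F local [4.2, 0.6, 1.2] grip 2.0 0.0239
scene 314 [(49, 0.84, 'back'), (49, 0.82, 'back'), (47, 0.8, 'back'), (38, 0.86, 'back')]
top 599 [(107, 3.02, 'face'), (97, 3.04, 'face'), (87, 3.0, 'face'), (86, 0.88, 'back')]
```

>>> {"name": "servo_tool", "arguments": {"commands": [3.2,0,0.1,-2,0,0,0,3.2,0,0.3,-4.5,0,0,0,1.5,0,0.6,-5.5,0,0,0,0,0,0.6,-5.5,0,0,0,0,0,0.6,-5.5,0,0,0]}}

```text
t: 37.8
position: [0.3851, 0.2832, 0.1318]
eef_rot: [0.298, 0.955, -0.002, -0.001]
force: [0.5, 0.0, 0.8]
opening: -0.0002
grip_force: 0.0
```

```bash
python3 ang.py
```

```text
t 37.8 TCP local [-68.9  82.3 131.8] F local [0.3, -0.4, 0.8] grip 0.0 -0.0002
scene 322 [(48, 0.8, 'back'), (48, 0.78, 'back'), (46, 0.82, 'back'), (38, 0.84, 'back')]
top 606 [(90, 0.88, 'back'), (90, 0.86, 'back'), (87, 0.9, 'back'), (78, 3.0, 'face')]
```

>>> {"name": "servo_tool", "arguments": {"commands": [0,0,0.1,1.5,0,0,0,0,0,0.1,2.7,0,0,0,0,0,-0.2,3.4,0,0,0,0,0,-0.6,4.1,0,0,0,0,0,-0.95,4.8,0,0,0]}}

```text
t: 38.4
position: [0.3796, 0.2746, 0.0854]
eef_rot: [0.298, 0.955, -0.003, -0.001]
force: [-2.2, -3.9, 9.1]
opening: 0.0001
grip_force: 4.3
```

```bash
python3 ang.py
```

```text
t 38.4 TCP local [-79.2  81.9  85.4] F local [-4.4, -0.4, 9.1] grip 4.3 0.0001
scene 319 [(33, 2.98, 'face'), (29, 3.0, 'face'), (28, 3.02, 'face'), (28, 2.96, 'face')]
top 636 [(130, 0.68, 'back'), (122, 0.66, 'back'), (112, 0.64, 'back'), (105, 0.7, 'back')]
```

>>> {"name": "servo_tool", "arguments": {"commands": [0,0,-0.6,0.9,0,0,0,0,0,-1.05,1.8,0,0,0,0,0,-1.3,2.5,0,0,0,0,0,-1.45,3.2,0,0,0,0,0,-1.55,3.9,0,0,0]}}

```text
t: 39.0
position: [0.3709, 0.2621, 0.0455]
eef_rot: [0.298, 0.955, -0.002, -0.001]
force: [-1.7, -3.1, 4.6]
opening: 0.0001
grip_force: 2.4
```

```bash
python3 ang.py
```

```text
t 39.0 TCP local [-94.3  81.9  45.5] F local [-3.5, -0.3, 4.6] grip 2.4 0.0001
scene 400 [(30, 2.92, 'face'), (29, 2.96, 'face'), (29, 2.94, 'face'), (29, 2.9, 'face')]
top 723 [(175, 0.24, 'back'), (164, 3.0, 'face'), (162, 3.02, 'face'), (161, 0.26, 'back')]
```

>>> {"name": "servo_tool", "arguments": {"commands": [0,0,-0.1,0.4,0,0,0,0,0,-0.1,0.9,0,0,0,0,0,-0.1,1.3,0,0,0,0,0,-0.1,1.6,0,0,0,0,0,-0.1,1.6,0,0,0]}}

```text
t: 39.6
position: [0.3711, 0.2622, 0.0302]
eef_rot: [0.298, 0.955, -0.001, -0.0]
force: [-1.6, -1.9, 2.1]
opening: -0.0001
grip_force: 1.5
```

>>> {"name": "servo_tool", "arguments": {"commands": [0,0,0,0.2,0,0,0,0,0,0,0.4,0,0,0,0,0,0,0.4,0,0,0]}}

```text
t: 39.9
position: [0.3713, 0.2623, 0.0296]
eef_rot: [0.298, 0.955, -0.002, -0.001]
force: [-11.6, -7.2, 25.8]
opening: 0.0001
grip_force: 13.1
```

At its open stop (0.0296, rigid at 26 N). I retreat upward and check the result.

>>> {"name": "servo_tool", "arguments": {"commands": [0,0,0,-3,0,0,0,0,0,0,-8,0,0,0,0,0,0,-13,0,0,0,0,0,-3,-17,0,0,0,0,0,-6,-18,0,0,0]}}

```text
t: 40.4
position: [0.3393, 0.214, 0.212]
eef_rot: [0.297, 0.955, 0.002, 0.003]
force: [1.8, 0.0, 0.4]
opening: -0.0001
grip_force: 0.0
```

>>> {"name": "servo_tool", "arguments": {"commands": [0,0,-5,0,0,0,0,0,0,-9,0,0,0,0,0,0,-13,0,0,0,0,0,0,-15,0,0,0,0,0,0,-15,0,0,0,0]}}

```text
t: 40.9
position: [0.2519, 0.0887, 0.2064]
eef_rot: [0.3, 0.954, -0.0, 0.001]
force: [0.4, 0.3, -0.8]
opening: -0.0
grip_force: 0.0
```

```bash
python3 - <<'E'
from ins import *
s=get_state(); print(s['t'],s['position'].round(3),s['force'].round(1))
for c in('top','scene'):
    S=[eyes.snapshot(c) for _ in range(4)]; d=np.median([q[1] for q in S],0); I=np.mean([q[0].astype(float) for q in S],0); np.savez('end_'+c,im=I,d=d)
    v,u=np.nonzero(d>0); W=loc(at_depth(c,np.c_[u,v],d[v,u]))*1000
    k=(abs(W[:,1])<20)&(W[:,2]>60)&(W[:,2]<130)
    print(c,'nest',[(x,round(float(np.median(W[k&(abs(W[:,0]-x)<4),2])),1)) for x in range(4,116,8) if (k&(abs(W[:,0]-x)<4)).sum()>1])
    k=(abs(W[:,1])<18)&(W[:,2]>-5)&(W[:,2]<60); print('  pocket',[(x,round(float(np.median(W[k&(abs(W[:,0]-x)<4),2])),1)) for x in range(-108,0,10) if (k&(abs(W[:,0]-x)<4)).sum()>1])
    k=(abs(W[:,0]+98)<12)&(W[:,1]>55)&(W[:,1]<104)&(W[:,2]>30); print('  crank z',np.median(W[k,2]).round(1) if k.any() else None)
    a,b=.042,.023; z=.0875; Dd=[(.05375-a,-b,z),(.05375+a,-b,z),(.05375+a,b,z),(.05375-a,b,z)]; E=[(Dd[i],Dd[(i+1)%4]) for i in range(4)]
    r,res=fit(p,{c:E},{c:I},rng=3); dl=loc(np.array([[r[0],r[1],0]]))*1000; print('  fit plate shift',dl.round(1),'yaw',r[2]-p[2],res.std().round(2))
a=cv2.resize(np.load('end_top.npz')['im'][155:241,172:300],(512,344)); b=cv2.resize(np.load('end_scene.npz')['im'][140:215,245:315],(280,300)); b=np.vstack([b,np.zeros((44,280,3))])
save('end.png',np.clip(np.hstack([a,b])*1.3,0,255).astype(np.uint8))
E
```

```text
40.9 [0.252 0.089 0.206] [ 0.4  0.3 -0.8]
top nest [(4, 64.5), (12, 85.8), (20, 87.7), (28, 88.0), (36, 88.0), (44, 87.7), (52, 87.5), (60, 87.6), (68, 87.6), (76, 87.9), (84, 87.6), (92, 87.5), (100, 81.3)]
  pocket [(-108, 20.5), (-98, 30.0), (-88, 28.5), (-78, 28.2), (-68, 28.4), (-58, 28.1), (-48, 28.2), (-38, 28.9), (-28, 28.1), (-18, 29.2), (-8, 45.5)]
  crank z 64.6
  fit plate shift [[-2.9 -1.4  0. ]] yaw 0.0028013054746427457 0.48
scene nest [(4, 81.4), (12, 78.7), (20, 87.4), (28, 89.3), (36, 89.2), (44, 89.8), (52, 89.5), (60, 89.3), (68, 89.9), (76, 85.7), (84, 86.9)]
  pocket [(-108, 32.0), (-98, 20.5), (-88, 11.8), (-78, 29.8), (-68, 29.5), (-58, 30.1), (-48, 30.1), (-38, 30.0), (-28, 29.1), (-18, 32.7), (-8, 35.6)]
  crank z 64.1
  fit plate shift [[-2.3 -1.8  0. ]] yaw -0.002147289428608423 0.26
```

View pics/end.png

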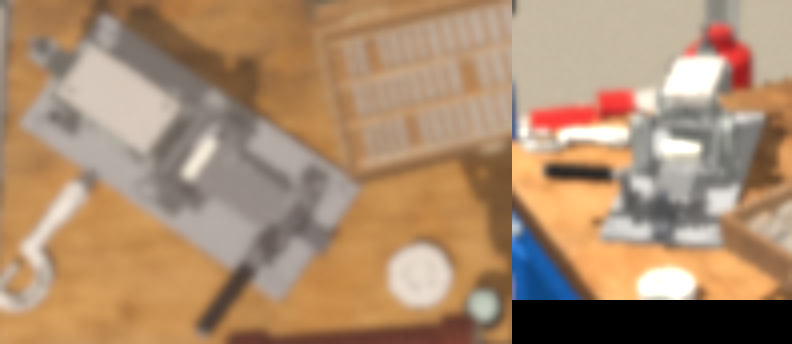

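The final picture shows the plate flat in the nest, about (60–180, 50–150) px. Its top is at 87.6 mm, against 87.5 expected. The flipper is open and empty, and the bystanders are in place.

```bash
python3 -c "
from cell import bot
print(bot.hand_in())"
```

```text
the job is handed in; nothing more can be done
None
```

The job is handed in: the plate was turned over and lies face-down and flat in the nest, the empty flipper is back at its open stop, and the things lying around look undisturbed in the last pictures; the hand-in gave no verdict.

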